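Present the ceramic reference ball to the optical gauge

TASK

The optical gauge needs its check measurement: take the white ceramic ball from the storage block, leaving the steel and the black ball there, and set it in the brass pocket of the carrier tray while the tray still stands on the table. Then pick up the tray by its black post and carry it, level enough that the ball never leaves its pocket and without touching the gauge, to where the ball stands in the gauge's light path: midway between the two heads, centred on their windows. Finish while still holding the tray there, level and still.

Things in the scene. Friction and masses are not known exactly. Their poses are not given: they have to be found in the camera images.
- white_ball_center (a point): centre of the loose white ceramic ball, 24 mm in diameter, 43 g. It starts in any one of the storage block's three brass seats, its centre 44 mm above the table. A seat is an upright tube, 17 mm outside, 12 mm bore; a ball rests on the bore's edge, centre 10.4 mm above the tube's rim, and rolls off if tilted beyond about 30 degrees
- steel_ball_center (a point): centre of the loose bright steel ball, 24 mm, in another seat of the block; it stays there
- black_ball_center (a point): centre of the loose black ball, 24 mm, in another seat of the block; it stays there
- ball_block: fixed dark wooden block, 46 x 150 x 12 mm, with three brass seat tubes standing 22 mm above it in a row along its y axis at y = -53, 0 and +53 mm; origin at the centre of its underside, z up. A ball has free space on both sides along the block's x axis; the next ball is 53 mm away along y
- carrier_tray: loose aluminium tray, 130 mm along x, 46 mm along y, about 190 g, on rubber feet on the table; origin at centre of underside, z up. Plate top at z = 7 mm, edge lip to 10.5 mm. Brass pocket tube (17 mm outside, 12 mm bore) at x = +42.5 mm, rim at z = 25 mm; square black grip post, 22 x 22 mm, at x = -42.5 mm, top at z = 55 mm
- pocket (a point): the point of the carrier tray where the ball's centre is when it sits in the pocket: x = +42.5, y = 0, z = 35.4 mm in the tray's frame
- post (a point): the point in the middle of the tray's grip post at a good height to grip: x = -42.5, y = 0, z = 38 mm in the tray's frame
- optical_gauge: fixed gauge: grey base 90 x 190 x 14 mm, two white heads facing each other along its y axis; origin at centre of underside, z up. Heads: 64 mm in x, 40 in y, z = 93 to 167 mm, on slimmer pillars; gap 100 mm (y = -50 to +50), open above, to -x (the robot's side) and +x. Sockets at the back reach x = 58 mm. Windows 44 x 44 mm, centred on the heads' inner faces at z = 130 mm
- beam_centre (a point): the middle of the light path, midway between the two windows: x = 0, y = 0, z = 130 mm in the gauge's frame; axes as the gauge's
Mind the look-alikes: they are no part of the job. Leave any blue look-alike of the carrier_tray alone.

How it is judged:
On the way, in this order (a step that is already met when the one before it is completed fails the run):
1. the white ball sits released in the tray's pocket while the tray stands on the table (distance between white_ball_center and pocket below 0.004 m and contact force between the fingers and white_ball below 0.05 N and height (world z) of carrier_tray below 0.006 m and angle between carrier_tray's own z axis and vertical below 0.05 rad), for 0.2 s.
2. the tray is lifted clear of the table with the ball in its pocket (height (world z) of carrier_tray above 0.04 m and distance between white_ball_center and pocket below 0.005 m and contact force between the fingers and carrier_tray above 1 N), for 0.2 s.
At the end, for the whole second after the job is handed in: The tray is held in the air by the gripper, untouched by the gauge, still and level within 0.1 rad; the white ball lies in its pocket, its centre within 10 mm of the beam centre along gauge x and z and 15 mm along y; the steel and black balls lie in their seats (distance between white_ball_center and pocket below 0.005 m and x of white_ball_center in the frame of beam_centre between -0.01 and 0.01 m and y of white_ball_center in the frame of beam_centre between -0.015 and 0.015 m and z of white_ball_center in the frame of beam_centre between -0.01 and 0.01 m and angle between carrier_tray's own z axis and vertical below 0.1 rad and linear speed of carrier_tray below 0.02 m/s and angular speed of carrier_tray below 0.15 rad/s and contact force between the fingers and carrier_tray above 1 N and contact force between the fingers and white_ball below 0.05 N and contact force between carrier_tray and optical_gauge below 0.05 N and distance of each of steel_ball_center, black_ball_center from where it was at the start of the episode below 0.008 m); the arm keeps its last pose, push and grip.
It fails at once if the white ball falls from its seat, the fingers or the pocket (height (world z) of white_ball_center below 0.027 m).
It fails at once if the tray is carried while the white ball is not in its pocket (height (world z) of carrier_tray above 0.02 m and distance between white_ball_center and pocket above 0.01 m).
It fails at once if the steel or the black ball is knocked out of its seat (distance of any of steel_ball_center, black_ball_center from where it was at the start of the episode above 0.012 m).
It fails at once if the gauge is touched (contact force between optical_gauge and anything else above 1 N).
It also fails if it takes over 61 s, if anything falls off the work surface, if the arm or the gripper's body presses on something with over 40 N, if the wrist force passes 120 N, or if a joint passes its speed limit or range.

ROBOT

A 6-joint arm with a two-finger parallel gripper is mounted at the origin on the work surface; the furniture and walls round the work are solid. World frame = base frame: x ahead of the robot, y to its left, z up, the work surface at z = 0. Lengths are in m, angles in rad, forces in N, time in s.
With the tool pointing down it reaches from about 0.35 to 0.975 m from the base axis. Payload 4.9 kg.
Tool frame: the origin (TCP) lies at the very end of the fingers, on their centre line; the grasp point (between the pads) lies 19 mm behind it; y points along the fingers, z is the direction in which the jaws open and shut, and the axes are right-handed (so a half turn about y gives the same grasp; the last joint's range is limited). The gripper opens to 85 mm and grips with 20 to 120 N. Pads are 22 mm wide; open, the fingers measure 114 mm over their backs; the gripper's body (76 mm by 85 mm) begins 54 mm behind the grasp point. The pads swing forward as they close: fully open they stand 13 mm farther back than shut.
Start: joints at [1.069, 0.053, 1.613, -0, 1.476, -0.119], TCP at [0.233, 0.58, 0.231] pointing down, gripper open.
Joint ranges: [-3.01, 3.01], [-1.01, 2.22], [0.06, 2.58], [-1.02, 4.17], [0.09, 2.62], [-3.14, 3.14]. Speed limits (rad/s): [2.57, 2.57, 3.14, 3.14, 3.14, 3.14].

INTERFACE

Orientations are given as a rotation vector (axis times angle).
In Python, from station import monitor, viewer, ticket gives the robot as it stands.
- The arm moves only by the tool servo_tool, never from a script. Its argument "commands" is one flat list of numbers, 7 for each row, row after row: the turn, a rotation vector about the tool's x, y, z in rad, then the shift along the tool's x, y, z in cm, then the opening, from 0 (shut) to 1 (fully open). In form: [rx, ry, rz, dx, dy, dz, claw, rx, ry, rz, dx, dy, dz, claw, ...]. A call has 1 to 20 rows; each row shifts and turns the pose as measured when the row begins, along the tool's axes as they then stand; what a row does not reach is not made up. A row lasts 1/10 s, in which the tool goes at most 50 mm and 8.59 degrees, less where a joint would pass 70% of its speed; a pose out of reach is approached as far as the arm can. A call is refused whole if a number of a shift passes 5 or a number of a turn 0.15, either way. A call with a gripper value outside its range is refused whole. The fingers move at their own pace and stop on an object; "grip_force" is the grip in N (left out, the last holds). Time passes only in rows, so rows that do not move let the fingers close. It gives the time, the measured TCP pose, the force and the opening at its end, in the units of the state.
- monitor.get_obs(): the state, without advancing time (a new reading comes with each control period).
- viewer.get_image(name): name is "side" or "top"; returns a dict with "frame" (420x560x3 uint8, red, green, blue), "depth" (420x560 float32, m along the optical axis (not along the pixel's ray), 0 where there is no reading), "camera_matrix" (3x3 intrinsics, pixels), "dist_coeffs" ([k1, k2, p1, p2, k3] as OpenCV has them; the pictures are not rectified), "cam_to_world" (4x4, takes a point from camera to world coordinates). Camera axes: x right, y down, z forward; pixel columns grow to the right and rows downward; lengths in m; the calibration is good to about 2 mm. A picture is of the moment at which its call begins.
- ticket.finish_job(): hands the job in, once; it reports no verdict.
The state is a dict: "t": time; "q": joint angles; "dq": joint speeds; "effort": joint torques, N m; "tool_pos": TCP position; "tool_rot": TCP orientation; "contact_force": force on the tool from outside, world axes, zero at the start; "wrist_torque": the same for the moment, N m; "opening": finger opening in m.
Only numpy, scipy, OpenCV 4.12 (cv2) and the standard library are available. Lean on these libraries where they do the work, as an engineer would, in place of code of your own. Each camera call takes 0.05 s, during which the arm holds its last target.

## Working session

There is one attempt and no reset: what is moved stays moved. The work goes in short steps, Python scripts to look and compute and a tool call to move; the robot and the scene stay as the last step left them, time stands still between calls to the robot, and variables do not carry over. Pictures are saved under pics/ and viewed, and the job is handed in when it is done.

Besides the shell and the picture viewer there is one more tool, called after "Emit:" by a JSON object that holds its "method" and its "body". servo_tool: Moves the arm, as the interface text tells. Its arguments: {"type":"object","properties":{"commands":{"type":"array","items":{"type":"number"}},"grip_force":{"type":"number"}},"required":["commands"]}

```bash
mkdir -p pics; ls
python3 - <<'E'
from station import monitor, viewer, ticket
import cv2,numpy as np
o=monitor.get_obs();print({k:np.round(v,3) for k,v in o.items()})
for n in("side","top"):
    d=viewer.get_image(n);np.savez(f"pics/{n}0.npz",**d)
    cv2.imwrite(f"pics/{n}0.png",d["frame"][:,:,::-1])
    print(n,d["camera_matrix"],d["dist_coeffs"],d["cam_to_world"])
E
```

```text
pics
{'t': np.float64(0.0), 'q': array([ 1.069,  0.053,  1.614, -0.   ,  1.476, -0.119]), 'dq': array([ 0.001,  0.001,  0.001,  0.   , -0.002,  0.001]), 'effort': array([ 0.0000e+00, -3.9368e+01, -3.7018e+01, -0.0000e+00,  7.0000e-03,
       -0.0000e+00]), 'tool_pos': array([0.233, 0.579, 0.23 ]), 'tool_rot': array([-1.552,  0.301, -0.3  ]), 'contact_force': array([-0.059,  0.263, -0.113]), 'wrist_torque': array([-0.025, -0.016,  0.   ]), 'opening': np.float64(0.085)}
side [[482.75520475   0.         274.2114852 ]
 [  0.         482.75520475 213.24649816]
 [  0.           0.           1.        ]] [-0.04268569  0.          0.          0.          0.        ] [[-0.99971772 -0.02162822 -0.00983405  0.55796701]
 [-0.00319279  0.53245101 -0.8464548   0.81911636]
 [ 0.02354346 -0.84618446 -0.53236976  0.72668588]
 [ 0.          0.          0.          1.        ]]
top [[505.73920265   0.         272.35929739]
 [  0.         505.73920265 216.86304344]
 [  0.           0.           1.        ]] [-0.01221987  0.          0.          0.          0.        ] [[-0.01189055 -0.98549224  0.16930343  0.36135525]
 [-0.9998054   0.00905202 -0.01752791 -0.1382007 ]
 [ 0.01574108 -0.1694789  -0.9854081   0.97063108]
 [ 0.          0.          0.          1.        ]]
```

View pics/side0.png

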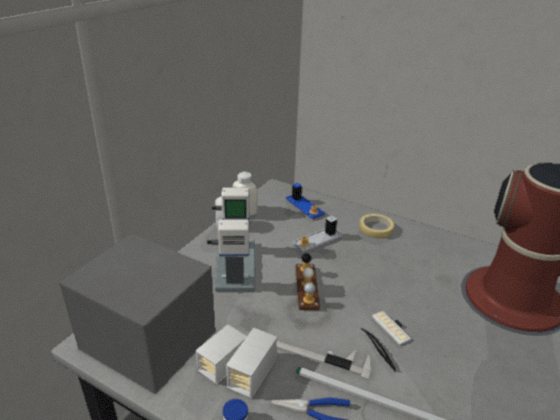

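View pics/top0.png

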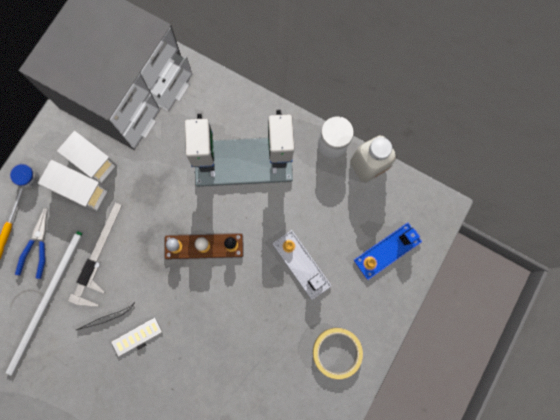

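The top view shows the block with balls at about (174,245), (202,244) and (232,243). The aluminium tray has its pocket at (289,245) and its post at (316,284). The blue look-alike is at (388,250) and the gauge heads are at (199,142) and (281,138). Next I'll crop in close to tell the white ball from the steel one.

Run:
```python
import cv2,numpy as np
t=np.load("pics/top0.npz")["frame"];s=np.load("pics/side0.npz")["frame"]
a=cv2.resize(t[220:310,155:345],None,fx=4,fy=4,interpolation=cv2.INTER_CUBIC)
b=cv2.resize(s[180:315,205:350],None,fx=4,fy=4,interpolation=cv2.INTER_CUBIC)
cv2.imwrite("pics/ct.png",a[:,:,::-1]);cv2.imwrite("pics/cs.png",b[:,:,::-1])
c=cv2.resize(t[105:200,175:310],None,fx=5,fy=5,interpolation=cv2.INTER_CUBIC);cv2.imwrite("pics/cg.png",c[:,:,::-1])
```

```text
(no output)
```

View pics/ct.png

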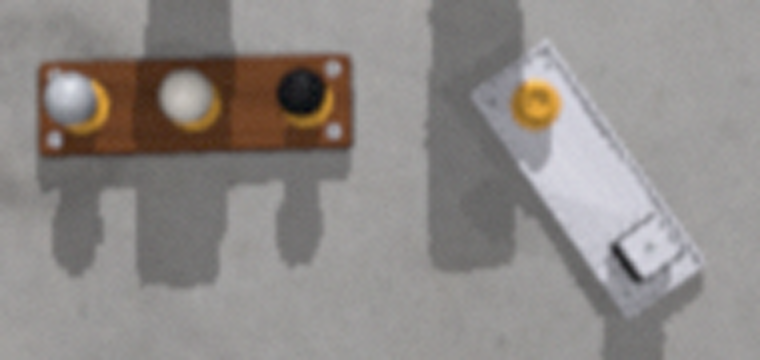

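View pics/cs.png

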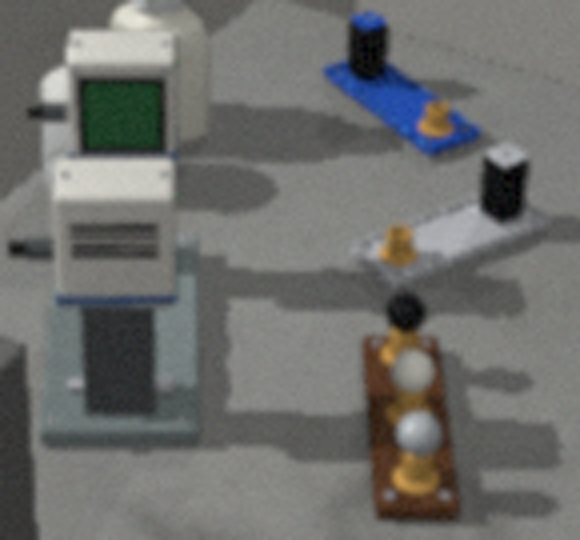

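View pics/cg.png

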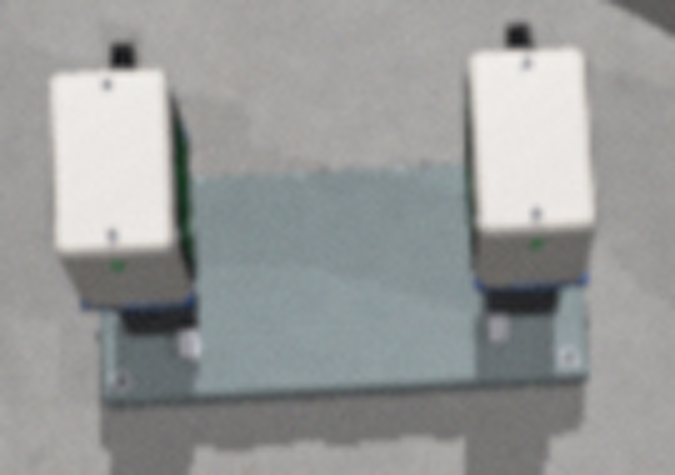

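```bash
cat > h.py <<'E'
import cv2,numpy as np
def load(n): return dict(np.load(n))
def ray(d,uv):
    p=cv2.undistortPoints(np.array([[uv]],float),d["camera_matrix"],d["dist_coeffs"])[0,0]
    T=d["cam_to_world"]; return T[:3,3],T[:3,:3]@np.array([p[0],p[1],1.])
def onz(d,uv,z):
    o,r=ray(d,uv); return o+r*(z-o[2])/r[2]
def tri(a,ua,b,ub):
    o1,r1=ray(a,ua);o2,r2=ray(b,ub);r1=r1/np.linalg.norm(r1);r2=r2/np.linalg.norm(r2)
    A=np.stack([r1,-r2],1);s=np.linalg.lstsq(A,o2-o1,rcond=None)[0]
    p=o1+s[0]*r1;q=o2+s[1]*r2; return (p+q)/2,np.linalg.norm(p-q)
def proj(d,P):
    T=np.linalg.inv(d["cam_to_world"]);r=cv2.Rodrigues(T[:3,:3])[0]
    return cv2.projectPoints(np.array([P],float),r,T[:3,3],d["camera_matrix"],d["dist_coeffs"])[0].reshape(-1,2)
def comps(d,mask,roi,amin=15):
    x0,y0,x1,y1=roi;m=np.zeros_like(mask,np.uint8);m[y0:y1,x0:x1]=mask[y0:y1,x0:x1]
    n,l,st,c=cv2.connectedComponentsWithStats(m)
    return [(np.round(c[i],1),st[i]) for i in range(1,n) if st[i][4]>=amin],l
E
python3 - <<'E'
from h import *
t=load("pics/top0.npz");s=load("pics/side0.npz")
for c in[(174,245),(202,244),(232,243)]:
    p=t["frame"][c[1]-4:c[1]+5,c[0]-4:c[0]+5].reshape(-1,3).astype(float);print("top",c,p.mean(0),p.std(0))
for c in[(309,287),(307,272),(306,257)]:
    p=s["frame"][c[1]-3:c[1]+4,c[0]-3:c[0]+4].reshape(-1,3).astype(float);print("side",c,p.mean(0),p.std(0))
for nm,d,roi in(("top",t,(160,225,310,300)),("side",s,(285,200,350,315))):
    f=d["frame"].astype(int);h=cv2.cvtColor(d["frame"],cv2.COLOR_RGB2HSV)
    br=((h[...,1]>150)&(h[...,2]>120)&(abs(h[...,0].astype(int)-18)<10))
    print(nm,"brass",[(c,list(x)) for c,x in comps(d,br,roi,10)[0]])
    wood_roi=(160,228,245,264) if nm=="top" else (293,250,320,310)
    gr=(h[...,1]<60)&(h[...,2]>100)
    bl=h[...,2]<45
    print("grey",[(c,list(x)) for c,x in comps(d,gr,wood_roi)[0]])
    print("black",[(c,list(x)) for c,x in comps(d,bl,wood_roi)[0]])
for y in range(237,254): print(' '.join('%3d'%v for v in t["frame"][y,164:215].mean(1)))
E
```

```text
top (174, 245) [157.14814815 155.92592593 158.04938272] [34.03270435 36.96337118 43.53709961]
top (202, 244) [169.55555556 164.87654321 159.16049383] [18.71752331 19.6578026  21.17269193]
top (232, 243) [44.22222222 37.69135802 31.01234568] [36.53984803 24.0619786   9.3920032 ]
side (309, 287) [151.81632653 155.32653061 157.81632653] [22.83004954 23.36348778 23.76043141]
side (307, 272) [143.97959184 142.67346939 135.67346939] [13.98321121 14.081958   14.6348588 ]
side (306, 257) [24.81632653 25.40816327 26.73469388] [9.80352596 9.66144952 9.8866546 ]
top brass [(array([179.2, 247.2]), [np.int32(173), np.int32(239), np.int32(10), np.int32(14), np.int32(49)]), (array([288.3, 245.8]), [np.int32(283), np.int32(241), np.int32(11), np.int32(11), np.int32(91)]), (array([234.2, 247.7]), [np.int32(227), np.int32(242), np.int32(12), np.int32(10), np.int32(42)]), (array([206.1, 249.2]), [np.int32(202), np.int32(245), np.int32(8), np.int32(8), np.int32(22)])]
grey [(array([200.2, 244.1]), [np.int32(160), np.int32(228), np.int32(85), np.int32(36), np.int32(1100)]), (array([171.7, 243.8]), [np.in
[... 3952 characters left out ...]
  51  52  48  52  63  89 111 124 131 129 123 114 106 103  95  76  57  53  56  59  71  73
103  75  69  67  71  72  81  96 106 114 112 108 106 109 106 101  87  73  69  71  69  69  69  68  57  52  54  52  53  54  49  49  52  52  61  80  90 105 110 110 105  96  89  72  57  54  53  52  59  72  73
102  72  64  77  90  86  70  70  80  94 100  97  98  91  80  74  69  66  64  68  64  69  70  63  54  46  50  52  49  55  51  52  48  52  51  56  61  74  81  82  83  76  67  55  53  48  52  51  56  69  73
101  68  76 109 134 126  83  56  56  65  74  75  71  64  56  56  61  65  67  66  65  67  65  62  51  49  51  50  48  48  50  50  50  47  48  52  52  56  59  56  54  55  50  50  48  51  50  50  53  64  70
```

The middle ball at top (201,244) and side (308,272) is matte, warm-toned and sits in shadow. The left ball at (172,244) is bluish with a highlight and gradient, so it is steel. The right ball at (230,243) is black, so the white ball is the middle one. Next I'll measure the positions.

Run:
```python
from h import *
t=load("pics/top0.npz");s=load("pics/side0.npz")
print("white tri",tri(t,(201.0,243.6),s,(307.9,272.1)), onz(t,(201.0,243.6),.044),onz(s,(307.9,272.1),.044))
print("steel",tri(t,(172,244),s,(308.7,287.2)),"black",tri(t,(230,242.7),s,(306.1,257.6)))
# depth check
def ptc(d):
    h,w=d["depth"].shape;uv=np.stack(np.meshgrid(np.arange(w),np.arange(h)),-1).reshape(-1,1,2).astype(float)
    p=cv2.undistortPoints(uv,d["camera_matrix"],d["dist_coeffs"])[:,0]
    z=d["depth"].reshape(-1,1);P=np.hstack([p*z,z]);T=d["cam_to_world"]
    return (P@T[:3,:3].T+T[:3,3]).reshape(h,w,3)
P=ptc(t);Q=ptc(s)
np.save("pics/P.npy",P)
for c in[(172,244),(201,244),(230,243),(288,246),(316,284),(300,265),(200,140),(281,136),(240,165)]: print(c,P[c[1],c[0]].round(4))
h=cv2.cvtColor(t["frame"],cv2.COLOR_RGB2HSV)
# head tops
m=(P[...,2]>.155)&(P[...,2]<.18)&(t["depth"]>0)
C,_=comps(t,m,(170,100,310,190),40)
l=_
for i,(c,st) in enumerate(C): print("head",c,st)
n,l,st,c=cv2.connectedComponentsWithStats(np.where(np.indices(m.shape)[1]<310,m,0).astype(np.uint8))
for i in range(1,n):
    if st[i][4]>150 and st[i][1]<200:
        ys,xs=np.where(l==i);w=np.array([onz(t,(x,y),.167)[:2] for x,y in zip(xs,ys)],np.float32)
        r=cv2.minAreaRect(w);print("head rect",r)
# wait also colour-based
m2=(h[...,2]>190)&(h[...,1]<40)
n,l,st,c=cv2.connectedComponentsWithStats(m2.astype(np.uint8))
for i in range(1,n):
    if st[i][4]>300: 
        ys,xs=np.where(l==i);w=np.array([onz(t,(x,y),.167)[:2] for x,y in zip(xs,ys)],np.float32)
        print("white col",c[i],cv2.minAreaRect(w))
```

```text
white tri (array([ 0.47059938, -0.02267368,  0.04429065]), np.float64(0.0025115274377599437)) [ 0.47187782 -0.02284836  0.044     ] [ 0.46934742 -0.02266024  0.044     ]
steel (array([0.47106346, 0.03012218, 0.04561168]), np.float64(0.0008189764904258574)) black (array([ 0.47178786, -0.07592312,  0.04413274]), np.float64(0.0024479787306295807))
(172, 244) [0.4703 0.0283 0.0553]
(201, 244) [ 0.4695 -0.0245  0.0574]
(230, 243) [ 0.471  -0.077   0.0566]
(288, 246) [ 0.4687 -0.1841  0.0187]
(316, 284) [ 0.3953 -0.2312  0.0584]
(300, 265) [ 0.4331 -0.2066  0.0107]
(200, 140) [ 0.6291 -0.0345  0.1679]
(281, 136) [ 0.6352 -0.1684  0.1676]
(240, 165) [ 0.629  -0.0933  0.0141]
head [280.7 133.5] [268 114  26  40 916]
head [197.3 137.7] [185 119  26  39 948]
head rect ((0.7930612564086914, 0.14318987727165222), (0.1887974888086319, 0.20244984328746796), 59.90179443359375)
head rect ((0.6395888924598694, -0.16798639297485352), (0.06697467714548111, 0.04079921916127205), 2.5683374404907227)
head rect ((0.6333141922950745, -0.03024405427277088), (0.06599746644496918, 0.041264280676841736), 1.0316
[... 906 characters left out ...]
01 182.21528752] ((0.5598697066307068, 0.17968854308128357), (0.08899682760238647, 0.04377932846546173), 63.531253814697266)
white col [105.68678161 230.70977011] ((0.4786017835140228, 0.1144612729549408), (0.009959237650036812, 0.09547247737646103), 68.57196044921875)
white col [ 42.47421384 303.57861635] ((0.36705482006073, 0.207084059715271), (0.008008021861314774, 0.23076587915420532), 66.03245544433594)
white col [301.17385057 263.81752874] ((0.428709477186203, -0.19253572821617126), (0.08751953393220901, 0.03456759825348854), 34.50838088989258)
white col [136.32708688 336.05792164] ((0.314328670501709, 0.0602027028799057), (0.02497321553528309, 0.07430270314216614), 28.580957412719727)
```

Run:
```python
from h import *
t=load("pics/top0.npz");s=load("pics/side0.npz");P=np.load("pics/P.npy")
m=(P[...,2]>.048)&(P[...,2]<.07)
n,l,st,c=cv2.connectedComponentsWithStats(m.astype(np.uint8))
for i in range(1,n):
    if 250<c[i][0]<345 and 230<c[i][1]<310 and st[i][4]>30:
        ys,xs=np.where(l==i);w=np.array([onz(t,(x,y),.055)[:2] for x,y in zip(xs,ys)],np.float32);print("post",c[i],st[i],cv2.minAreaRect(w),w.mean(0))
h=cv2.cvtColor(t["frame"],cv2.COLOR_RGB2HSV)
print("pocket rim",onz(t,(288.3,245.5),.022), onz(t,(289,245),.025))
# tray plate
m=(P[...,2]>.0045)&(P[...,2]<.075)
m=((m)&(np.indices(m.shape)[1]>255)&(np.indices(m.shape)[1]<345)&(np.indices(m.shape)[0]>220)&(np.indices(m.shape)[0]<310)).astype(np.uint8)
n,l,st,c=cv2.connectedComponentsWithStats(m);i=1+np.argmax(st[1:,4]);ys,xs=np.where(l==i)
w=np.array([onz(t,(x,y),.009)[:2] for x,y in zip(xs,ys)],np.float32);print("tray",st[i],cv2.minAreaRect(w))
v=cv2.resize(t["frame"][225:305,260:345],None,fx=7,fy=7,interpolation=cv2.INTER_CUBIC)
cv2.imwrite("pics/tray.png",v[:,:,::-1])
hs=cv2.resize(s["frame"][175:260,205:340],None,fx=5,fy=5,interpolation=cv2.INTER_CUBIC)
cv2.imwrite("pics/hs.png",hs[:,:,::-1])
from station import monitor
from scipy.spatial.transform import Rotation as R
print(R.from_rotvec(monitor.get_obs()["tool_rot"]).as_matrix().round(3))
```

```text
post [316.76       281.20666667] [309 273  16  17 150] ((0.40018317103385925, -0.23286889493465424), (0.02175232768058777, 0.022328734397888184), 34.448997497558594) [ 0.4003713  -0.23305975]
pocket rim [ 0.46926002 -0.18449235  0.022     ] [ 0.46985027 -0.18567939  0.025     ]
tray [ 273  230   59   69 1590] ((0.43559280037879944, -0.20948109030723572), (0.13018988072872162, 0.0463523305952549), 34.42166519165039)
[[ 0.928 -0.001  0.374]
 [-0.374 -0.002  0.928]
 [-0.    -1.    -0.002]]
```

View pics/tray.png

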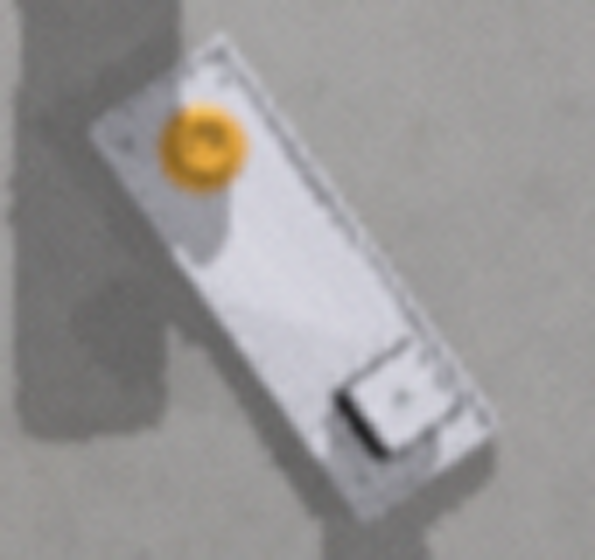

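View pics/hs.png

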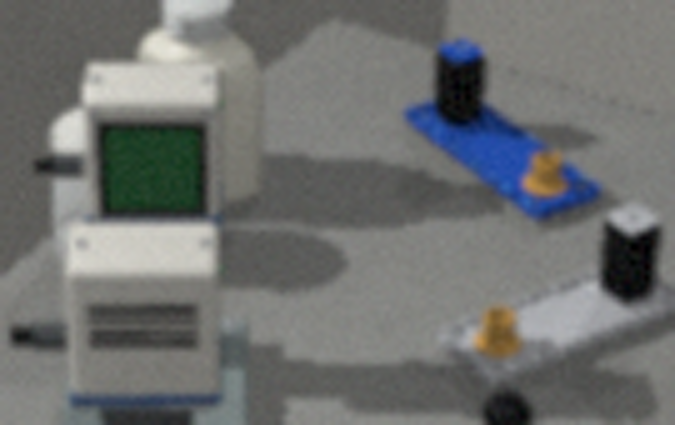

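Run:
```python
from h import *
t=load("pics/top0.npz");s=load("pics/side0.npz")
g=lambda x,y:(205+x/5-.4,175+y/5-.4)
print("pocket rim side",onz(s,g(498,316),.025));print("post side",onz(s,g(632,220),.055))
for n,a in(("L",[(70,275),(218,275),(213,225),(78,225)]),("R",[(87,108),(218,108),(216,64),(90,64)])): print(n,[onz(s,g(*p),.167).round(4) for p in a])
for P in[(.4705,-.0227,.044),(.4705,.03,.044),(.4715,-.076,.044)]: print(proj(t,P),proj(s,P))
```

```text
pocket rim side [ 0.46865611 -0.18283552  0.025     ]
post side [ 0.39877111 -0.22883986  0.055     ]
L [array([ 0.6619, -0.0029,  0.167 ]), array([ 0.6011, -0.0053,  0.167 ]), array([ 0.605, -0.043,  0.167]), array([ 0.6623, -0.0408,  0.167 ])]
R [array([ 0.6678, -0.1394,  0.167 ]), array([ 0.6077, -0.142 ,  0.167 ]), array([ 0.6107, -0.1835,  0.167 ]), array([ 0.6703, -0.1808,  0.167 ])]
[[200.91030886 244.34598037]] [[307.38346589 272.07853231]]
[[172.17607039 244.62646664]] [[308.72453524 287.7030814 ]]
[[229.93207763 243.5201707 ]] [[305.70254425 257.51627146]]
```

Emit:
{"method": "servo_tool", "body": {"commands": [0,0,0,3.2,0,-3.3,1,0,0,0,3.2,0,-3.3,1,0,0,0,3.2,0,-3.3,1,0,0,0,3.2,0,-3.3,1,0,0,0,3.2,0,-3.3,1,0,0,0,3.2,0,-3.3,1,0,0,0,3.2,0,-3.3,1,0,0,0,3.2,0,-3.3,1,0,0,0,3.2,0,-3.3,1,0,0,0,3.2,0,-3.3,1,0,0,0,3.2,0,-3.3,1,0,0,0,3.2,0,-3.3,1], "grip_force": 25}}

```text
t: 1.3
tool_pos: [0.4447, 0.0532, 0.2247]
tool_rot: [-1.558, 0.294, -0.288]
contact_force: [1.2, 0.7, -0.2]
opening: 0.0852
```

```bash
cat > go.py <<'E'
import sys,numpy as np
from station import monitor
from scipy.spatial.transform import Rotation as R
# args: x y z jawyaw_deg  -> remaining shift (cm, tool axes now), turn (tool axes), tool held down
def rem(x,y,z,yaw):
    o=monitor.get_obs();r=R.from_rotvec(o["tool_rot"]);M=r.as_matrix()
    a=np.radians(yaw);zt=np.array([np.cos(a),np.sin(a),0]);yt=np.array([0,0,-1.]);T=np.stack([np.cross(yt,zt),yt,zt],1)
    print("t %.2f pos"%o["t"],o["tool_pos"].round(4),"jawyaw %.2f"%np.degrees(np.arctan2(M[1,2],M[0,2])),"open %.4f"%o["opening"],"F",o["contact_force"].round(2),"q",o["q"].round(2))
    d=np.array([x,y,z])-o["tool_pos"]
    print("turn now",(r.inv()*R.from_matrix(T)).as_rotvec().round(4),"shift cm now axes",(M.T@d*100).round(2),"shift in target axes",(T.T@d*100).round(2))
if __name__=="__main__": rem(*map(float,sys.argv[1:5]))
E
python3 go.py .4705 -.0227 .14 0
```

```text
t 1.30 pos [0.4447 0.0532 0.2247] jawyaw 68.77 open 0.0852 F [ 1.16  0.71 -0.16] q [-0.04 -0.39  2.01 -0.01  1.52 -1.24]
turn now [0.008  1.2002 0.0027] shift cm now axes [ 5.17  8.51 -6.07] shift in target axes [7.59 8.47 2.58]
```

Emit:
{"method": "servo_tool", "body": {"commands": [0,0.15,0,0,0,0,1,0,0.15,0,0,0,0,1,0,0.15,0,0,0,0,1,0,0.15,0,0,0,0,1,0,0.15,0,0,0,0,1,0,0.15,0,0,0,0,1,0,0.15,0,0,0,0,1,0,0.15,0,0,0,0,1,0,0,0,0,0,0,1]}}

```text
t: 2.2
tool_pos: [0.4435, 0.0455, 0.2198]
tool_rot: [-1.221, 1.22, -1.213]
contact_force: [0.5, 0.7, 0.7]
opening: 0.0854
```

```bash
python3 go.py .4705 -.0227 .14 0
```

```text
t 2.20 pos [0.4435 0.0455 0.2198] jawyaw -0.34 open 0.0854 F [0.52 0.74 0.72] q [-0.06 -0.38  2.02 -0.01  1.52 -0.05]
turn now [ 0.013  -0.006   0.0072] shift cm now axes [6.74 7.99 2.85] shift in target axes [6.82 7.98 2.7 ]
```

Emit:
{"method": "servo_tool", "body": {"commands": [0.013,-0.006,0.007,2.3,0.5,0.9,1,0,0,0,2.3,0.5,0.9,1,0,0,0,2.3,1,0.9,1,0,0,0,0,3,0,1,0,0,0,0,3,0,1,0,0,0,0,0,0,1,0,0,0,0,0,0,1]}}

```text
t: 2.9
tool_pos: [0.4716, -0.026, 0.1379]
tool_rot: [-1.219, 1.191, -1.193]
contact_force: [-0.1, 0.2, 0.8]
opening: 0.0852
```

```bash
python3 go.py .4705 -.0227 .025 0
python3 - <<'E'
from station import viewer
import cv2,numpy as np
for n in("side","top"):
    d=viewer.get_image(n);np.savez(f"pics/{n}1.npz",**d)
    f=d["frame"][180:315,205:400] if n=="side" else d["frame"][190:300,140:270]
    cv2.imwrite(f"pics/{n}1.png",cv2.resize(f,None,fx=4,fy=4,interpolation=cv2.INTER_CUBIC)[:,:,::-1])
E
```

```text
t 2.90 pos [ 0.4716 -0.026   0.1379] jawyaw 1.35 open 0.0852 F [-0.09  0.2   0.84] q [-0.21 -0.25  2.05  0.    1.34 -0.24]
turn now [-0.0017  0.0236 -0.0001] shift cm now axes [-0.33 11.29 -0.12] shift in target axes [-0.33 11.29 -0.11]
```

View pics/side1.png

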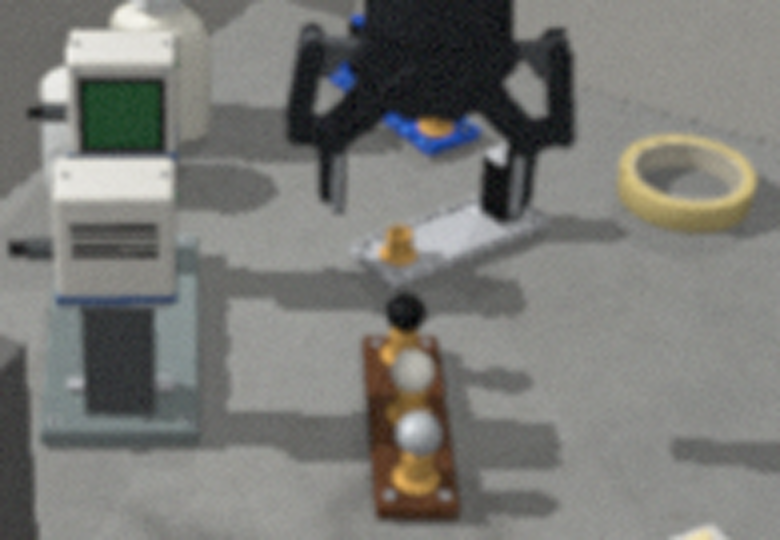

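View pics/top1.png

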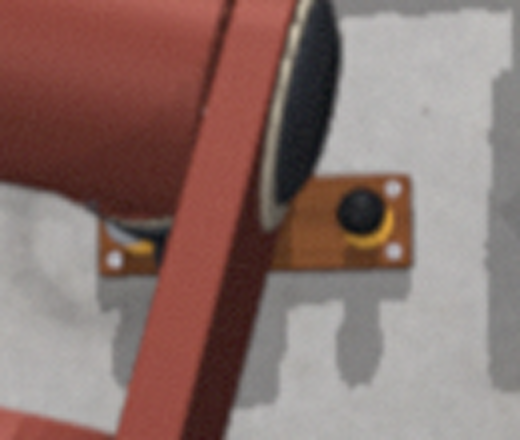

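Emit:
{"method": "servo_tool", "body": {"commands": [0,0.024,0,-0.3,3,-0.1,1,0,0,0,0,3,0,1,0,0,0,0,3,0,1,0,0,0,0,1.2,0,1,0,0,0,0,0,0,1]}}

```text
t: 3.5
tool_pos: [0.4798, -0.0235, 0.0446]
tool_rot: [-1.198, 1.188, -1.22]
contact_force: [-0.9, 0.1, 0.6]
opening: 0.0855
```

```bash
python3 go.py .4705 -.0227 .025 0
python3 - <<'E'
from station import viewer
import cv2,numpy as np
for n in("side",):
    d=viewer.get_image(n);np.savez(f"pics/{n}2.npz",**d)
    f=d["frame"][220:315,245:370]
    cv2.imwrite(f"pics/{n}2.png",cv2.resize(f,None,fx=6,fy=6,interpolation=cv2.INTER_CUBIC)[:,:,::-1])
E
```

```text
t 3.50 pos [ 0.4798 -0.0235  0.0446] jawyaw 0.21 open 0.0855 F [-0.92  0.08  0.61] q [-0.2  -0.11  2.11  0.    1.13 -0.21]
turn now [-0.0222  0.0036  0.004 ] shift cm now axes [-0.09  1.94 -0.97] shift in target axes [-0.08  1.96 -0.93]
```

View pics/side2.png

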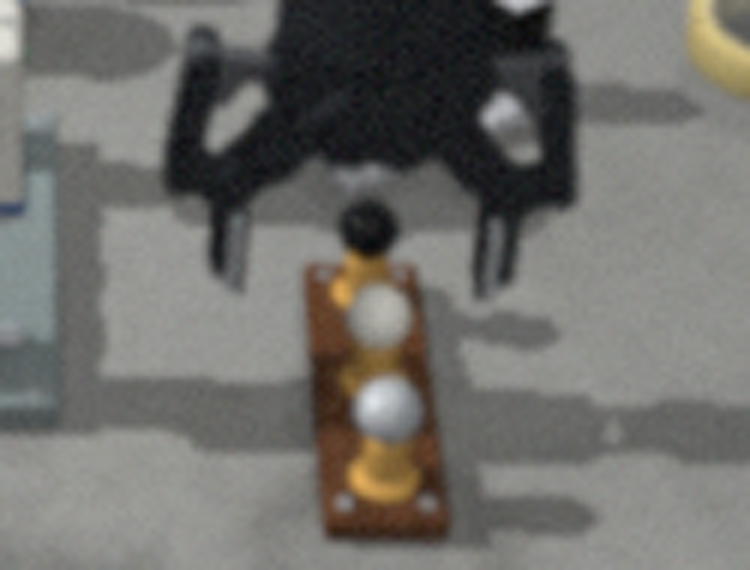

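Emit:
{"method": "servo_tool", "body": {"commands": [-0.022,0.004,0.004,-0.1,0.9,-0.9,1,0,0,0,0,0.9,0,1,0,0,0,0,0,0,1,0,0,0,0,0,0,1]}}

```text
t: 3.95
tool_pos: [0.4747, -0.0233, 0.031]
tool_rot: [-1.204, 1.202, -1.215]
contact_force: [-0.5, 0.1, -0.2]
opening: 0.0853
```

```bash
python3 go.py .4705 -.0227 .025 0
```

```text
t 3.95 pos [ 0.4747 -0.0233  0.031 ] jawyaw -0.01 open 0.0853 F [-0.48  0.06 -0.2 ] q [-0.21 -0.09  2.12 -0.    1.11 -0.21]
turn now [-0.0083 -0.0002  0.0017] shift cm now axes [-0.06  0.6  -0.43] shift in target axes [-0.06  0.6  -0.42]
```

Emit:
{"method": "servo_tool", "body": {"commands": [-0.01,0,0.002,-0.06,0.7,-0.55,0.45,0,0,0,0,0.2,-0.1,0.45,0,0,0,0,0,0,0.45,0,0,0,0,0,0,0.45,0,0,0,0,0,0,0.45]}}

```text
t: 4.45
tool_pos: [0.4682, -0.0228, 0.0219]
tool_rot: [-1.21, 1.211, -1.209]
contact_force: [0.2, 0.3, 0.9]
opening: 0.0384
```

```bash
python3 go.py .4705 -.0227 .025 0;  python3 - <<'E'
from station import viewer
import cv2,numpy as np
for n in("side",):
    d=viewer.get_image(n);np.savez(f"pics/{n}3.npz",**d)
    f=d["frame"][220:315,245:370]
    cv2.imwrite(f"pics/{n}3.png",cv2.resize(f,None,fx=6,fy=6,interpolation=cv2.INTER_CUBIC)[:,:,::-1])
E
```

```text
t 4.45 pos [ 0.4682 -0.0228  0.0219] jawyaw -0.01 open 0.0384 F [0.22 0.34 0.9 ] q [-0.21 -0.09  2.13 -0.    1.1  -0.21]
turn now [ 0.0015 -0.0002 -0.0002] shift cm now axes [-0.01 -0.31  0.23] shift in target axes [-0.01 -0.31  0.23]
```

View pics/side3.png

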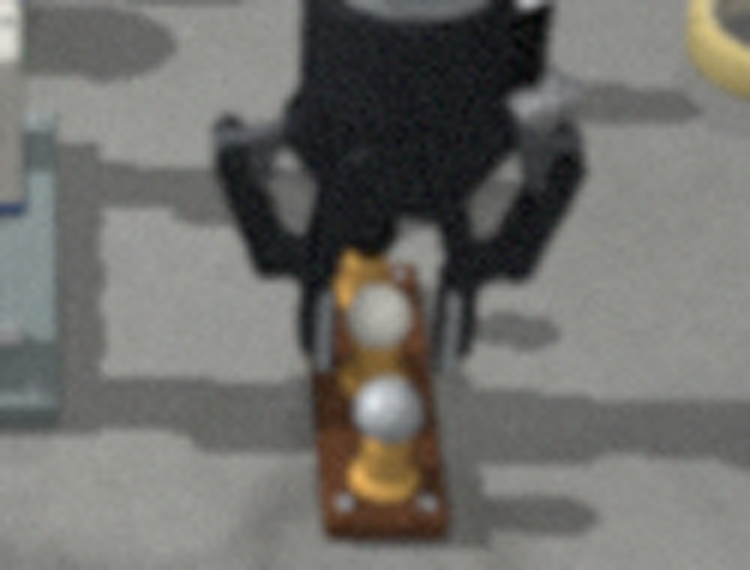

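Emit:
{"method": "servo_tool", "body": {"commands": [0,0,0,0,-0.25,0.3,0.45,0,0,0,0,0,0,0.45,0,0,0,0,0,0,0.4]}}

```text
t: 4.8
tool_pos: [0.4719, -0.0229, 0.025]
tool_rot: [-1.21, 1.21, -1.209]
contact_force: [0.2, -0.6, 0.2]
opening: 0.0338
```

```bash
python3 go.py .4707 -.0227 .0245 0
```

```text
t 4.80 pos [ 0.4719 -0.0229  0.025 ] jawyaw -0.01 open 0.0338 F [ 0.16 -0.58  0.24] q [-0.21 -0.08  2.12 -0.    1.11 -0.21]
turn now [ 0.0006 -0.0002  0.    ] shift cm now axes [-0.02  0.05 -0.12] shift in target axes [-0.02  0.05 -0.12]
```

Emit:
{"method": "servo_tool", "body": {"commands": [0,0,0,0,0,-0.1,0.36,0,0,0,0,0,0,0.34,0,0,0,0,0,0,0.32,0,0,0,0,0,0,0.3,0,0,0,0,0,0,0.28,0,0,0,0,0,0,0.24,0,0,0,0,0,0,0.2,0,0,0,0,0,0,0.1,0,0,0,0,0,0,0], "grip_force": 25}}

```text
t: 5.7
tool_pos: [0.471, -0.0229, 0.0253]
tool_rot: [-1.209, 1.209, -1.209]
contact_force: [0.4, -0.7, 1.3]
opening: 0.0223
```

```bash
python3 go.py .4707 -.0227 .0245 0;  python3 - <<'E'
from station import viewer
import cv2,numpy as np
for n in("side",):
    d=viewer.get_image(n);np.savez(f"pics/{n}4.npz",**d)
    f=d["frame"][220:315,245:370]
    cv2.imwrite(f"pics/{n}4.png",cv2.resize(f,None,fx=6,fy=6,interpolation=cv2.INTER_CUBIC)[:,:,::-1])
E
```

```text
t 5.70 pos [ 0.471  -0.0229  0.0253] jawyaw -0.01 open 0.0223 F [ 0.44 -0.71  1.34] q [-0.21 -0.09  2.12 -0.    1.11 -0.21]
turn now [ 0.0001 -0.0001  0.    ] shift cm now axes [-0.02  0.08 -0.03] shift in target axes [-0.02  0.08 -0.03]
```

View pics/side4.png

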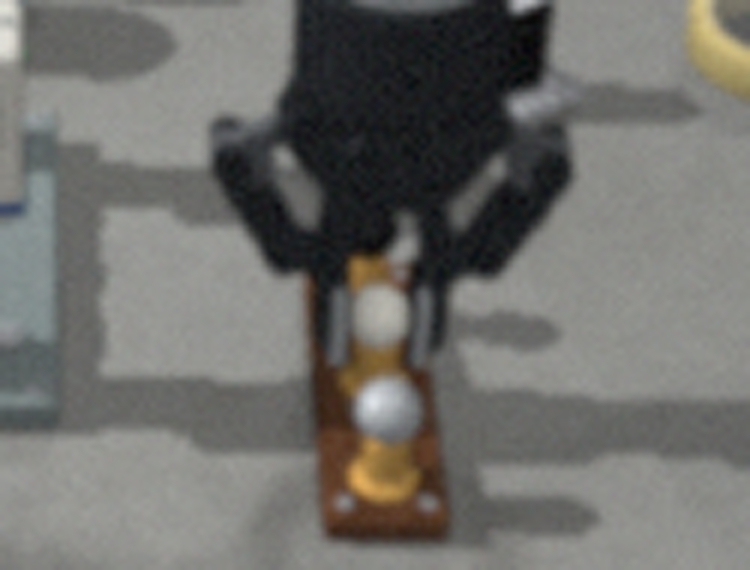

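Emit:
{"method": "servo_tool", "body": {"commands": [0,0,0,0,0,0,0,0,0,0,0,0,0,0,0,0,0,0,0,0,0], "grip_force": 30}}

```text
t: 6.05
tool_pos: [0.471, -0.0229, 0.0253]
tool_rot: [-1.209, 1.209, -1.209]
contact_force: [0.2, -0.2, 0.7]
opening: 0.0223
```

Emit:
{"method": "servo_tool", "body": {"commands": [0,0,0,0,-0.5,0,0,0,0,0,0,-1,0,0,0,0,0,0,-1.5,0,0,0,0,0,0,-2,0,0,0,0,0,0,-2,0,0,0,0,0,0,-2,0,0,0,0,0,0,0,0,0]}}

```text
t: 6.75
tool_pos: [0.4705, -0.0228, 0.1214]
tool_rot: [-1.21, 1.21, -1.209]
contact_force: [0.3, -0.2, -0.1]
opening: 0.0218
```

```bash
python3 go.py .4705 -.1856 .11 0;  python3 - <<'E'
from station import viewer
import cv2,numpy as np
for n in("side",):
    d=viewer.get_image(n);np.savez(f"pics/{n}5.npz",**d)
    f=d["frame"][160:315,225:400]
    cv2.imwrite(f"pics/{n}5.png",cv2.resize(f,None,fx=4,fy=4,interpolation=cv2.INTER_CUBIC)[:,:,::-1])
E
```

```text
t 6.75 pos [ 0.4705 -0.0228  0.1214] jawyaw -0.00 open 0.0218 F [ 0.28 -0.22 -0.12] q [-0.21 -0.23  2.07 -0.    1.31 -0.21]
turn now [ 0.0004 -0.0001  0.0001] shift cm now axes [16.28  1.14 -0.  ] shift in target axes [16.28  1.14 -0.  ]
```

View pics/side5.png

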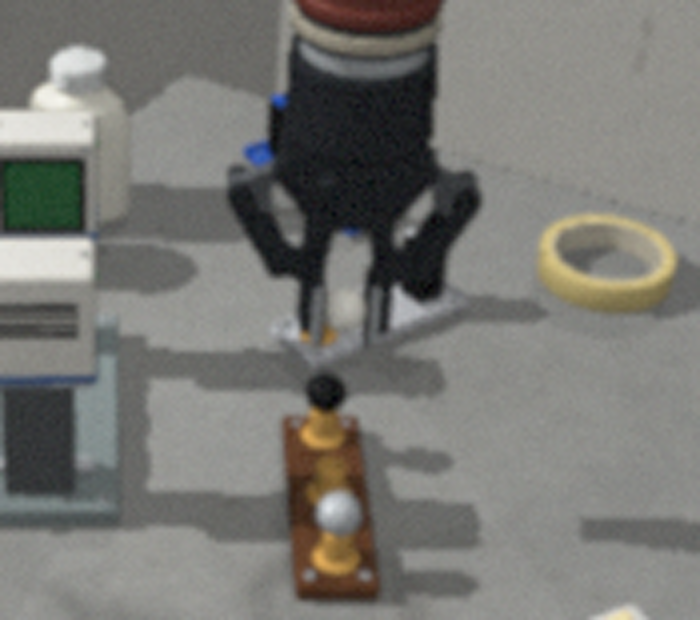

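Emit:
{"method": "servo_tool", "body": {"commands": [0,0,0,1.5,0,0,0,0,0,0,3,0,0,0,0,0,0,3,0,0,0,0,0,0,3,0,0,0,0,0,0,3,0,0,0,0,0,0,2,0,0,0,0,0,0,0.8,0,0,0,0,0,0,0,0,0,0,0,0,0,0,0,0]}}

```text
validation failed for argument at $.co...
```

```bash
python3 go.py .4705 -.1856 .017 0
```

```text
t 6.80 pos [ 0.4696 -0.0226  0.1197] jawyaw -0.01 open 0.0219 F [ 0.13  0.24 -0.03] q [-0.21 -0.23  2.07 -0.    1.31 -0.21]
turn now [ 0.0029 -0.0001 -0.0004] shift cm now axes [16.3  10.26  0.13] shift in target axes [16.3  10.27  0.09]
```

Emit:
{"method": "servo_tool", "body": {"commands": [0,0,0,1.5,0,0,0,0,0,0,3,0,0,0,0,0,0,3,0,0,0,0,0,0,3,0,0,0,0,0,0,3,0,0,0,0,0,0,2,0,0,0,0,0,0,0.8,0,0,0,0,0,0,0,0,0,0,0,0,0,0,0,0,0]}}

```text
t: 7.7
tool_pos: [0.4635, -0.1874, 0.1087]
tool_rot: [-1.216, 1.224, -1.193]
contact_force: [0.4, -0.6, -0.4]
opening: 0.0221
```

```bash
python3 go.py .4705 -.1856 .017 0
```

```text
t 7.70 pos [ 0.4635 -0.1874  0.1087] jawyaw 0.14 open 0.0221 F [ 0.38 -0.57 -0.44] q [-0.53 -0.13  2.   -0.    1.29 -0.53]
turn now [ 0.0168  0.0023 -0.0087] shift cm now axes [-0.1   9.16  0.85] shift in target axes [-0.18  9.17  0.7 ]
```

Emit:
{"method": "servo_tool", "body": {"commands": [0.017,0.002,-0.009,-0.2,1,0.8,0,0,0,0,0,2,0,0,0,0,0,0,1.5,0,0,0,0,0,0,0.8,0,0,0,0,0,0,0,0,0]}}

```text
t: 8.2
tool_pos: [0.4719, -0.1799, 0.0535]
tool_rot: [-1.211, 1.204, -1.204]
contact_force: [0.4, -0.5, -0.7]
opening: 0.0218
```

```bash
python3 go.py .4705 -.1856 .017 0;python3 - <<'E'
from station import viewer
import cv2,numpy as np
for n in("side","top"):
    d=viewer.get_image(n);np.savez(f"pics/{n}6.npz",**d)
    f=d["frame"][140:300,245:400] if n=="side" else d["frame"][210:310,240:370]
    cv2.imwrite(f"pics/{n}6.png",cv2.resize(f,None,fx=4,fy=4,interpolation=cv2.INTER_CUBIC)[:,:,::-1])
E
```

```text
t 8.20 pos [ 0.4719 -0.1799  0.0535] jawyaw 0.35 open 0.0218 F [ 0.38 -0.53 -0.67] q [-0.51 -0.05  2.03  0.    1.16 -0.52]
turn now [-0.001   0.0062 -0.0009] shift cm now axes [ 0.57  3.65 -0.15] shift in target axes [ 0.57  3.65 -0.14]
```

View pics/side6.png

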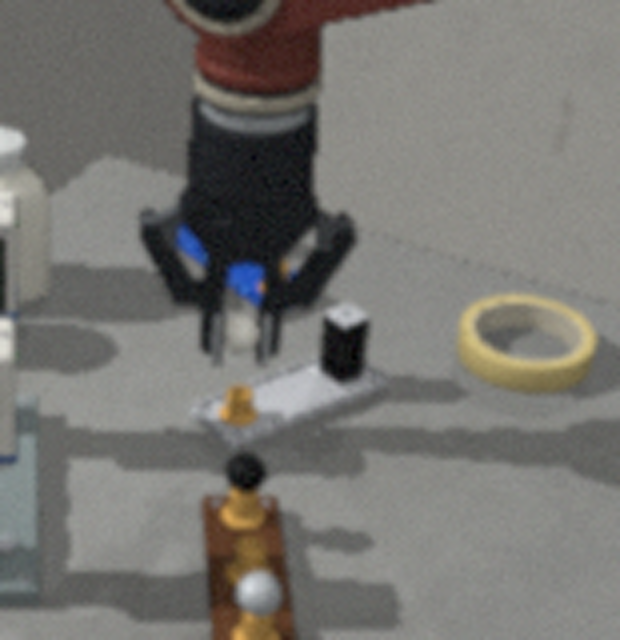

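View pics/top6.png

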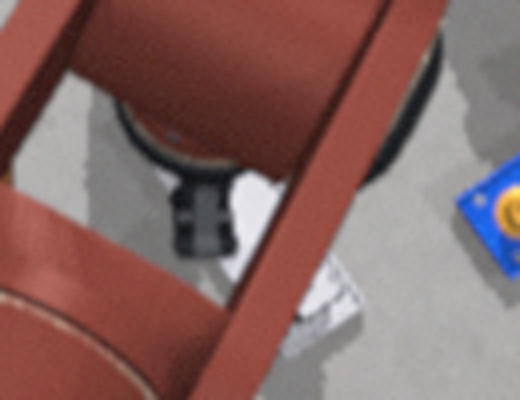

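Emit:
{"method": "servo_tool", "body": {"commands": [0,0.006,0,0.6,0.5,-0.2,0,0,0,0,0,0,0,0,0,0,0,0,0,0,0]}}

```text
t: 8.6
tool_pos: [0.4722, -0.1879, 0.0519]
tool_rot: [-1.206, 1.203, -1.215]
contact_force: [0.1, 0.3, -0.3]
opening: 0.0219
```

```bash
python3 go.py .470 -.185 .017 0
```

```text
t 8.60 pos [ 0.4722 -0.1879  0.0519] jawyaw -0.02 open 0.0219 F [ 0.14  0.26 -0.29] q [-0.53 -0.05  2.03  0.    1.15 -0.53]
turn now [-0.0068 -0.0003  0.0026] shift cm now axes [-0.3   3.48 -0.25] shift in target axes [-0.29  3.49 -0.22]
```

Emit:
{"method": "servo_tool", "body": {"commands": [0,0,0,-0.2,0.6,-0.15,0,0,0,0,0,0.6,0,0,0,0,0,0,0.5,0,0,0,0,0,0,0,0,0,0,0,0,0,0,0,0,0,0,0,0,0,0,0]}}

```text
t: 9.2
tool_pos: [0.4707, -0.186, 0.0336]
tool_rot: [-1.205, 1.203, -1.215]
contact_force: [0.0, 0.4, -0.4]
opening: 0.0219
```

```bash
python3 go.py .470 -.185 .017 0
```

```text
t 9.20 pos [ 0.4707 -0.186   0.0336] jawyaw -0.05 open 0.0219 F [ 0.01  0.45 -0.36] q [-0.52 -0.02  2.04  0.    1.11 -0.52]
turn now [-0.007  -0.0009  0.0026] shift cm now axes [-0.1   1.65 -0.09] shift in target axes [-0.1   1.66 -0.07]
```

Emit:
{"method": "servo_tool", "body": {"commands": [-0.005,0,0.002,-0.08,0.5,-0.05,0,0,0,0,0,0.4,0,0,0,0,0,0,0.3,0,0,0,0,0,0,0,0,0,0,0,0,0,0,0,0,0,0,0,0,0,0,0]}}

```text
t: 9.8
tool_pos: [0.4705, -0.1853, 0.0208]
tool_rot: [-1.208, 1.208, -1.211]
contact_force: [0.3, 0.7, -0.6]
opening: 0.0218
```

```bash
python3 go.py .470 -.185 .017 0;python3 - <<'E'
from station import viewer
import cv2,numpy as np
for n in("side",):
    d=viewer.get_image(n);np.savez(f"pics/{n}7.npz",**d)
    f=d["frame"][180:270,260:380]
    cv2.imwrite(f"pics/{n}7.png",cv2.resize(f,None,fx=6,fy=6,interpolation=cv2.INTER_CUBIC)[:,:,::-1])
E
```

```text
t 9.80 pos [ 0.4705 -0.1853  0.0208] jawyaw -0.04 open 0.0218 F [ 0.28  0.67 -0.61] q [-0.52  0.    2.04  0.    1.09 -0.52]
turn now [-0.0019 -0.0008  0.0007] shift cm now axes [-0.03  0.38 -0.05] shift in target axes [-0.03  0.38 -0.05]
```

View pics/side7.png

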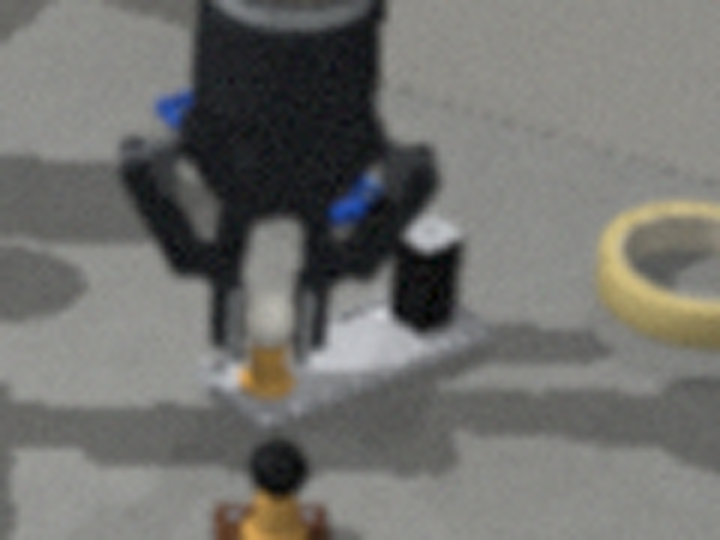

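Emit:
{"method": "servo_tool", "body": {"commands": [0,0,0,0,0.2,0,0,0,0,0,0,0,0,0,0,0,0,0,0.15,0,0,0,0,0,0,0,0,0,0,0,0,0,0,0,0]}}

```text
t: 10.35
tool_pos: [0.4705, -0.1854, 0.0173]
tool_rot: [-1.208, 1.208, -1.211]
contact_force: [-0.4, 0.6, -0.9]
opening: 0.0224
```

```bash
python3 go.py .470 -.185 .017 0
```

```text
t 10.35 pos [ 0.4705 -0.1854  0.0173] jawyaw -0.04 open 0.0224 F [-0.36  0.55 -0.88] q [-0.52  0.01  2.04  0.    1.09 -0.52]
turn now [-0.002  -0.0007  0.0009] shift cm now axes [-0.04  0.03 -0.05] shift in target axes [-0.04  0.03 -0.05]
```

Emit:
{"method": "servo_tool", "body": {"commands": [0,0,0,0,0.1,0,0,0,0,0,0,0,0,0,0,0,0,0,0,0,0]}}

```text
t: 10.65
tool_pos: [0.4707, -0.1855, 0.0166]
tool_rot: [-1.208, 1.208, -1.211]
contact_force: [-0.5, 0.7, 0.2]
opening: 0.0219
```

Emit:
{"method": "servo_tool", "body": {"commands": [0,0,0,0,0.12,0,0,0,0,0,0,0,0,0,0,0,0,0,0,0,0]}}

```text
t: 10.95
tool_pos: [0.4707, -0.1856, 0.0164]
tool_rot: [-1.209, 1.208, -1.211]
contact_force: [-0.6, 0.2, 0.9]
opening: 0.0217
```

```bash
python3 go.py .470 -.185 .017 0;python3 - <<'E'
from station import viewer
import cv2,numpy as np
for n in("side",):
    d=viewer.get_image(n);np.savez(f"pics/{n}8.npz",**d)
    f=d["frame"][200:260,270:350]
    cv2.imwrite(f"pics/{n}8.png",cv2.resize(f,None,fx=9,fy=9,interpolation=cv2.INTER_CUBIC)[:,:,::-1])
E
```

```text
t 10.95 pos [ 0.4707 -0.1856  0.0164] jawyaw -0.03 open 0.0217 F [-0.57  0.19  0.95] q [-0.52  0.01  2.04 -0.    1.09 -0.52]
turn now [-0.0013 -0.0005  0.0009] shift cm now axes [-0.06 -0.06 -0.07] shift in target axes [-0.06 -0.06 -0.07]
```

View pics/side8.png

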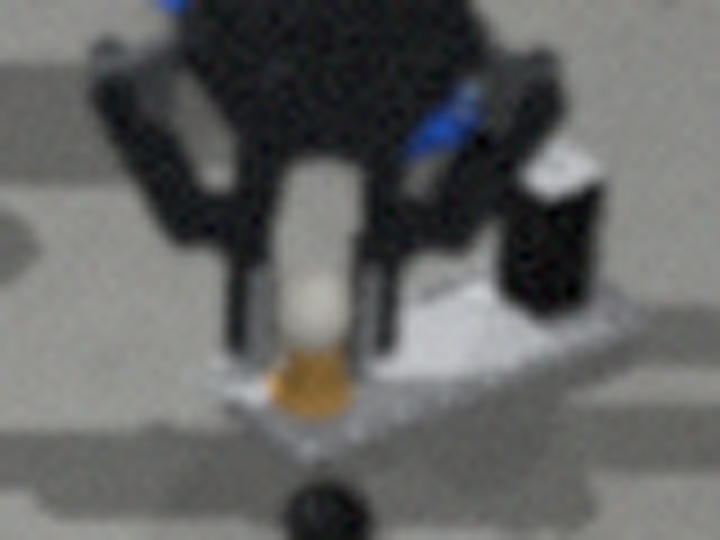

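Emit:
{"method": "servo_tool", "body": {"commands": [0,0,0,0,0,0,0.26,0,0,0,0,0,0,0.28,0,0,0,0,0,0,0.3,0,0,0,0,0,0,0.33,0,0,0,0,0,0,0.36,0,0,0,0,0,0,0.4,0,0,0,0,0,0,0.45,0,0,0,0,0,0,0.45]}}

```text
t: 11.8
tool_pos: [0.4712, -0.1857, 0.0159]
tool_rot: [-1.208, 1.207, -1.212]
contact_force: [0.1, 0.3, -0.5]
opening: 0.0379
```

```bash
python3 go.py .470 -.185 .017 0;python3 - <<'E'
from station import viewer
import cv2,numpy as np
for n in("side",):
    d=viewer.get_image(n);np.savez(f"pics/{n}9.npz",**d)
    f=d["frame"][200:260,270:350]
    cv2.imwrite(f"pics/{n}9.png",cv2.resize(f,None,fx=9,fy=9,interpolation=cv2.INTER_CUBIC)[:,:,::-1])
E
```

```text
t 11.80 pos [ 0.4712 -0.1857  0.0159] jawyaw -0.04 open 0.0379 F [ 0.12  0.32 -0.47] q [-0.52  0.01  2.04  0.    1.08 -0.52]
turn now [-0.003  -0.0007  0.0015] shift cm now axes [-0.07 -0.11 -0.12] shift in target axes [-0.07 -0.11 -0.12]
```

View pics/side9.png

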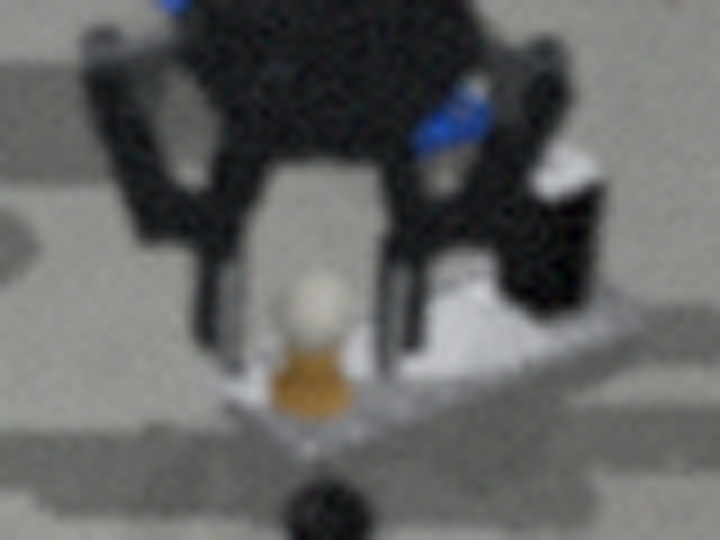

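Emit:
{"method": "servo_tool", "body": {"commands": [0,0,0,0,-0.5,0,0.6,0,0,0,0,-1,0,0.6,0,0,0,0,-2,0,0.6,0,0,0,0,-3,0,0.6,0,0,0,0,-3,0,0.6,0,0,0,0,-2,0,0.7,0,0,0,0,0,0,0.7,0,0,0,0,0,0,0.7]}}

```text
t: 12.65
tool_pos: [0.4709, -0.1855, 0.1392]
tool_rot: [-1.207, 1.205, -1.214]
contact_force: [-0.0, 0.0, -1.2]
opening: 0.06
```

```bash
python3 go.py .4003 -.2330 .12 34.4
```

```text
t 12.65 pos [ 0.4709 -0.1855  0.1392] jawyaw -0.04 open 0.0600 F [-0.04  0.   -1.18] q [-0.52 -0.16  1.98  0.    1.32 -0.52]
turn now [-0.0041 -0.601   0.004 ] shift cm now axes [ 4.75  1.9  -7.06] shift in target axes [-0.07  1.92 -8.51]
```

Emit:
{"method": "servo_tool", "body": {"commands": [0,0,0,1.6,0,-2.4,0.7,0,0,0,1.6,0,-2.4,0.7,0,0,0,1.6,0,-2.3,0.7,0,-0.15,0,0,0,0,0.7,0,-0.15,0,0,0,0,0.7,0,-0.15,0,0,0,0,0.7,0,-0.15,0,0,0,0,0.7,0,0,0,0,0,0,0.7,0,0,0,0,0,0,0.7]}}

```text
t: 13.55
tool_pos: [0.3911, -0.2307, 0.126]
tool_rot: [-1.433, 0.763, -0.74]
contact_force: [-0.3, 1.1, 0.1]
opening: 0.0599
```

```bash
python3 go.py .4003 -.2330 .12 34.4;python3 - <<'E'
from station import viewer
import cv2,numpy as np
for n in("side","top"):
    d=viewer.get_image(n);np.savez(f"pics/{n}10.npz",**d)
    f=d["frame"][150:260,260:400] if n=="side" else d["frame"][210:310,240:370]
    cv2.imwrite(f"pics/{n}10.png",cv2.resize(f,None,fx=5,fy=5,interpolation=cv2.INTER_CUBIC)[:,:,::-1])
E
```

```text
t 13.55 pos [ 0.3911 -0.2307  0.126 ] jawyaw 34.77 open 0.0599 F [-0.27  1.09  0.06] q [-0.7  -0.27  2.09  0.    1.34 -1.3 ]
turn now [ 0.003   0.0064 -0.0143] shift cm now axes [0.72 0.59 0.62] shift in target axes [0.71 0.6  0.63]
```

View pics/side10.png

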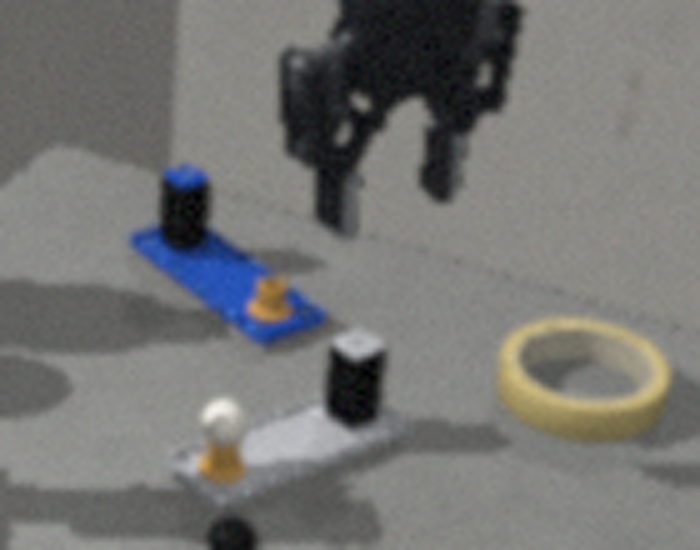

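View pics/top10.png

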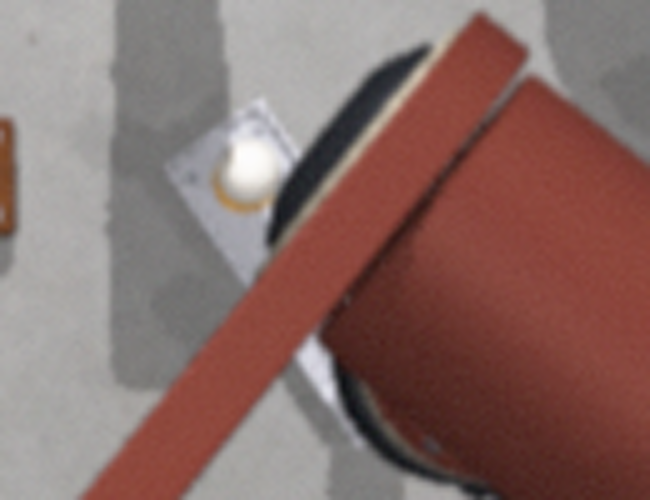

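Emit:
{"method": "servo_tool", "body": {"commands": [0.003,0.006,-0.014,0.7,0,0.6,0.7,0,0,0,0,0,0,0.7,0,0,0,0,0,0,0.7]}}

```text
t: 13.95
tool_pos: [0.4011, -0.2332, 0.126]
tool_rot: [-1.435, 0.757, -0.759]
contact_force: [0.1, 0.8, -0.6]
opening: 0.0593
```

```bash
python3 go.py .4003 -.2330 .019 34.4
```

```text
t 13.95 pos [ 0.4011 -0.2332  0.126 ] jawyaw 34.30 open 0.0593 F [ 0.15  0.77 -0.63] q [-0.69 -0.26  2.08  0.    1.32 -1.29]
turn now [-0.0005 -0.0018  0.0013] shift cm now axes [-0.08 10.7  -0.06] shift in target axes [-0.06 10.7  -0.06]
```

Emit:
{"method": "servo_tool", "body": {"commands": [0,0,0,0,1,0,0.7,0,0,0,0,1.5,0,0.7,0,0,0,0,1.5,0,0.7,0,0,0,0,1,0,0.7,0,0,0,0,0,0,0.7,0,0,0,0,0,0,0.7]}}

```text
t: 14.55
tool_pos: [0.4013, -0.2331, 0.0727]
tool_rot: [-1.435, 0.757, -0.76]
contact_force: [-0.4, 0.4, -0.1]
opening: 0.0599
```

```bash
python3 go.py .4003 -.2330 .019 34.4;python3 - <<'E'
from station import viewer
import cv2,numpy as np
for n in("side",):
    d=viewer.get_image(n);np.savez(f"pics/{n}11.npz",**d)
    f=d["frame"][150:260,260:400] if n=="side" else d["frame"][210:310,240:370]
    cv2.imwrite(f"pics/{n}11.png",cv2.resize(f,None,fx=5,fy=5,interpolation=cv2.INTER_CUBIC)[:,:,::-1])
E
```

```text
t 14.55 pos [ 0.4013 -0.2331  0.0727] jawyaw 34.24 open 0.0599 F [-0.41  0.38 -0.05] q [-0.69 -0.19  2.12  0.    1.21 -1.28]
turn now [-0.0005 -0.0027  0.0016] shift cm now axes [-0.07  5.37 -0.07] shift in target axes [-0.07  5.37 -0.07]
```

View pics/side11.png

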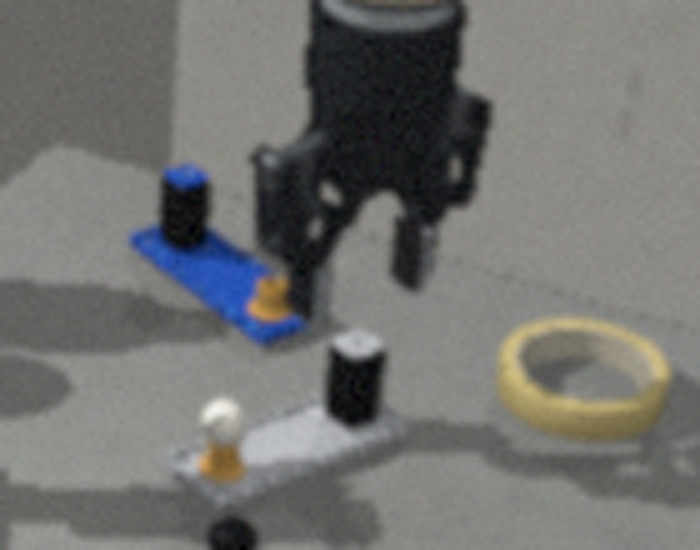

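Emit:
{"method": "servo_tool", "body": {"commands": [0,0,0,-0.05,1,-0.05,0.7,0,0,0,0,1.5,0,0.7,0,0,0,0,1.5,0,0.7,0,0,0,0,0.8,0,0.7,0,0,0,0,0,0,0.7,0,0,0,0,0,0,0.7]}}

```text
t: 15.2
tool_pos: [0.4025, -0.2348, 0.0249]
tool_rot: [-1.436, 0.752, -0.765]
contact_force: [-0.2, -0.8, 1.0]
opening: 0.0599
```

```bash
python3 go.py .4003 -.2330 .019 34.4;python3 - <<'E'
from station import viewer
import cv2,numpy as np
for n in("side",):
    d=viewer.get_image(n);np.savez(f"pics/{n}12.npz",**d)
    f=d["frame"][150:260,260:400] if n=="side" else d["frame"][210:310,240:370]
    cv2.imwrite(f"pics/{n}12.png",cv2.resize(f,None,fx=5,fy=5,interpolation=cv2.INTER_CUBIC)[:,:,::-1])
E
```

```text
t 15.20 pos [ 0.4025 -0.2348  0.0249] jawyaw 34.24 open 0.0599 F [-0.17 -0.79  0.96] q [-0.69 -0.11  2.14 -0.    1.1  -1.29]
turn now [-0.0023 -0.0028  0.0078] shift cm now axes [-0.28  0.59 -0.09] shift in target axes [-0.27  0.59 -0.09]
```

View pics/side12.png

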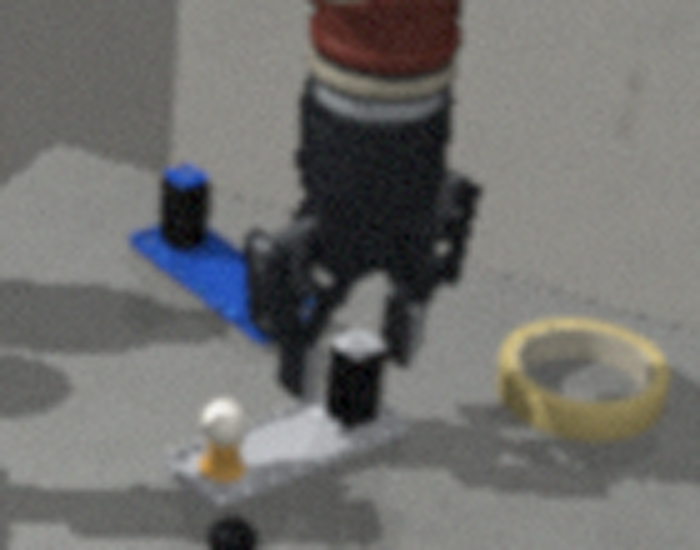

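Emit:
{"method": "servo_tool", "body": {"commands": [-0.002,-0.003,0.008,-0.3,0.5,-0.2,0.7,0,0,0,0,0,0,0.6,0,0,0,0,0,0,0.5,0,0,0,0,0,0,0.42,0,0,0,0,0,0,0.42,0,0,0,0,0,0,0.42]}}

```text
t: 15.85
tool_pos: [0.4003, -0.2344, 0.0218]
tool_rot: [-1.436, 0.753, -0.759]
contact_force: [-0.1, -0.3, 0.3]
opening: 0.0358
```

```bash
python3 go.py .4003 -.2330 .019 34.4;python3 - <<'E'
from station import viewer
import cv2,numpy as np
for n in("side",):
    d=viewer.get_image(n);np.savez(f"pics/{n}13.npz",**d)
    f=d["frame"][180:260,290:370] 
    cv2.imwrite(f"pics/{n}13.png",cv2.resize(f,None,fx=7,fy=7,interpolation=cv2.INTER_CUBIC)[:,:,::-1])
E
```

```text
t 15.85 pos [ 0.4003 -0.2344  0.0218] jawyaw 34.43 open 0.0358 F [-0.08 -0.32  0.25] q [-0.69 -0.1   2.14  0.    1.1  -1.29]
turn now [-0.0013  0.0005  0.0034] shift cm now axes [-0.12  0.27  0.08] shift in target axes [-0.12  0.28  0.08]
```

View pics/side13.png

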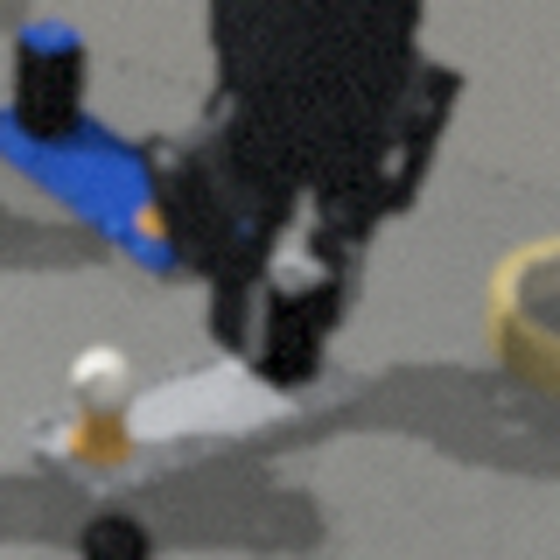

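Emit:
{"method": "servo_tool", "body": {"commands": [0,0,0,-0.1,0.25,0,0.38,0,0,0,0,0,0,0.35,0,0,0,0,0,0,0.32,0,0,0,0,0,0,0.29,0,0,0,0,0,0,0.26,0,0,0,0,0,0,0.23,0,0,0,0,0,0,0.2,0,0,0,0,0,0,0.1,0,0,0,0,0,0,0,0,0,0,0,0,0,0], "grip_force": 30}}

```text
t: 16.9
tool_pos: [0.4, -0.2335, 0.0191]
tool_rot: [-1.435, 0.753, -0.759]
contact_force: [1.1, 0.0, 0.3]
opening: 0.0219
```

Emit:
{"method": "servo_tool", "body": {"commands": [0,0,0,0,0,0,0,0,0,0,0,0,0,0,0,0,0,0,0,0,0], "grip_force": 70}}

```text
t: 17.2
tool_pos: [0.4, -0.2336, 0.0192]
tool_rot: [-1.436, 0.753, -0.76]
contact_force: [1.3, -0.3, 0.2]
opening: 0.0211
```

```bash
python3 go.py .4003 -.2330 .019 34.4;python3 - <<'E'
from station import viewer
import cv2,numpy as np
for n in("side","top"):
    d=viewer.get_image(n);np.savez(f"pics/{n}14.npz",**d)
    f=d["frame"][180:260,290:370] if n=="side" else d["frame"][210:310,240:370]
    cv2.imwrite(f"pics/{n}14.png",cv2.resize(f,None,fx=6,fy=6,interpolation=cv2.INTER_CUBIC)[:,:,::-1])
E
```

```text
t 17.20 pos [ 0.4    -0.2336  0.0192] jawyaw 34.44 open 0.0211 F [ 1.26 -0.3   0.23] q [-0.69 -0.1   2.15  0.    1.09 -1.29]
turn now [-0.0016  0.0007  0.0039] shift cm now axes [-0.03  0.02  0.06] shift in target axes [-0.03  0.02  0.06]
```

View pics/side14.png

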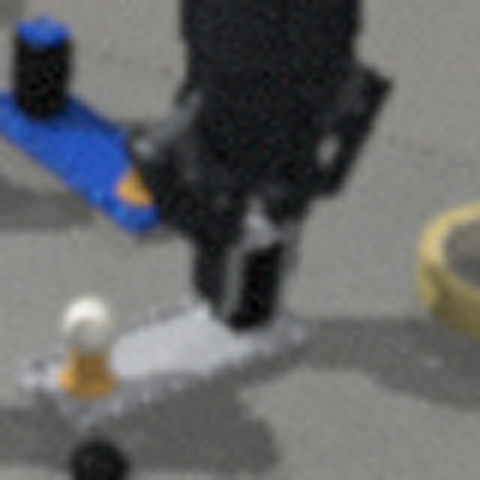

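View pics/top14.png

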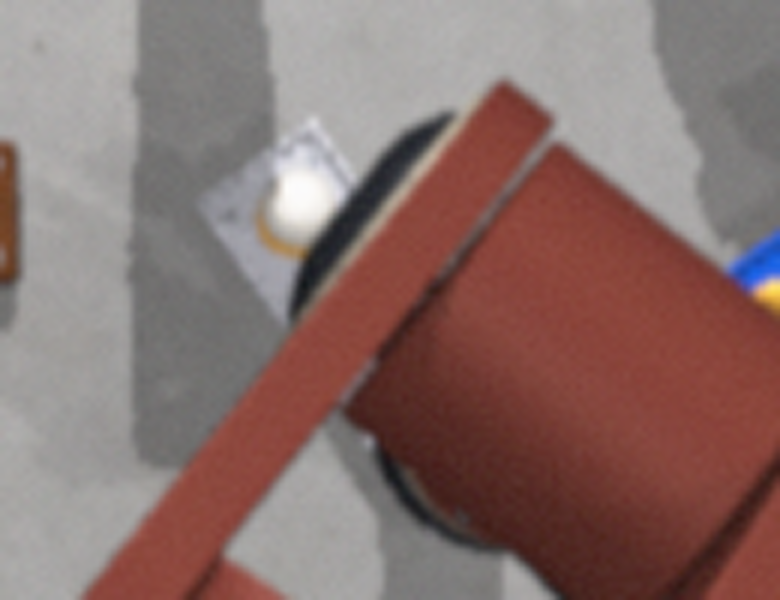

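Gripped, with the ball still in its pocket. I'll lift slowly.

Emit:
{"method": "servo_tool", "body": {"commands": [0,0,0,0,-0.3,0,0,0,0,0,0,-0.6,0,0,0,0,0,0,-0.8,0,0,0,0,0,0,-0.8,0,0,0,0,0,0,-0.8,0,0,0,0,0,0,-0.8,0,0,0,0,0,0,-0.6,0,0,0,0,0,0,-0.3,0,0,0,0,0,0,0,0,0,0,0,0,0,0,0,0]}}

```text
t: 18.3
tool_pos: [0.3988, -0.2329, 0.0731]
tool_rot: [-1.436, 0.754, -0.758]
contact_force: [-0.2, 0.8, -3.8]
opening: 0.0211
```

```bash
python3 go.py .4003 -.2330 .114 34.4;python3 - <<'E'
from station import viewer
import cv2,numpy as np
for n in("side",):
    d=viewer.get_image(n);np.savez(f"pics/{n}15.npz",**d)
    f=d["frame"][130:260,270:380]
    cv2.imwrite(f"pics/{n}15.png",cv2.resize(f,None,fx=5,fy=5,interpolation=cv2.INTER_CUBIC)[:,:,::-1])
E
```

```text
t 18.30 pos [ 0.3988 -0.2329  0.0731] jawyaw 34.45 open 0.0211 F [-0.18  0.81 -3.76] q [-0.69 -0.19  2.12 -0.    1.21 -1.29]
turn now [-0.0004  0.0008  0.0025] shift cm now axes [ 0.1  -4.09  0.12] shift in target axes [ 0.09 -4.09  0.12]
```

View pics/side15.png

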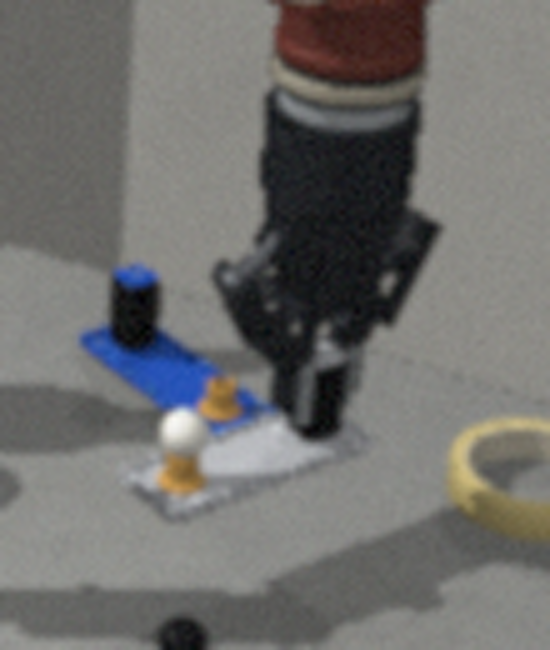

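Emit:
{"method": "servo_tool", "body": {"commands": [0,0,0,0.1,-0.6,0.1,0,0,0,0,0,-0.9,0,0,0,0,0,0,-0.9,0,0,0,0,0,0,-0.8,0,0,0,0,0,0,-0.5,0,0,0,0.03,0,0,0,0,0,0,0.06,0,0,0,0,0,0,0.08,0,0,0,0,0,0,0.08,0,0,0,0,0,0,0.08,0,0,0,0,0,0,0.08,0,0,0,0,0,0,0.06,0,0,0,0,0,0,0.04,0,0,0,0,0,0,0,0,0,0,0,0,0,0,0,0,0,0,0,0]}}

```text
validation failed for argument at $.co...
```

```bash
python3 go.py .40 -.1016 .114 2.4
```

```text
t 18.35 pos [ 0.3987 -0.2329  0.073 ] jawyaw 34.45 open 0.0213 F [-0.36 -0.83 -2.15] q [-0.69 -0.19  2.12 -0.    1.21 -1.29]
turn now [-0.0011  0.5594  0.0022] shift cm now axes [-10.74  -4.12   7.53] shift in target axes [-13.11  -4.1    0.67]
```

Emit:
{"method": "servo_tool", "body": {"commands": [0,0.03,0,0,-0.4,0,0,0,0.05,0,0,-0.6,0,0,0,0.07,0,0,-0.6,0,0,0,0.08,0,0,-0.6,0,0,0,0.08,0,0,-0.6,0,0,0,0.08,0,0,-0.5,0,0,0,0.07,0,0,-0.4,0,0,0,0.05,0,0,-0.2,0,0,0,0.03,0,0,0,0,0,0,0,0,0,0,0,0,0,0,0,0,0,0,0]}}

```text
t: 19.45
tool_pos: [0.3951, -0.2299, 0.1068]
tool_rot: [-1.228, 1.19, -1.171]
contact_force: [0.5, 0.2, -2.1]
opening: 0.0211
```

```bash
python3 go.py .40 -.1016 .114 2.4
```

```text
t 19.45 pos [ 0.3951 -0.2299  0.1068] jawyaw 2.24 open 0.0211 F [ 0.5   0.23 -2.14] q [-0.69 -0.24  2.1  -0.    1.29 -0.73]
turn now [ 0.0086 -0.0028 -0.0077] shift cm now axes [-12.8   -0.63   0.99] shift in target axes [-12.79  -0.72   1.03]
```

Emit:
{"method": "servo_tool", "body": {"commands": [0.008,0,-0.008,-0.4,-0.2,0.1,0,0,0,0,-0.8,-0.2,0.2,0,0,0,0,-1.2,-0.2,0.2,0,0,0,0,-1.4,-0.1,0.2,0,0,0,0,-1.4,0,0.2,0,0,0,0,-1.4,0,0.1,0,0,0,0,-1.4,0,0,0,0,0,0,-1.4,0,0,0,0,0,0,-1.2,0,0,0,0,0,0,-0.9,0,0,0,0,0,0,-0.5,0,0,0,0,0,0,0,0,0,0,0,0,0,0,0,0,0]}}

```text
t: 20.75
tool_pos: [0.4003, -0.0956, 0.1146]
tool_rot: [-1.229, 1.175, -1.175]
contact_force: [0.4, -0.3, -2.1]
opening: 0.0211
```

```bash
python3 go.py .40 -.1016 .114 2.4;python3 - <<'E'
from station import viewer
import cv2,numpy as np
for n in("side","top"):
    d=viewer.get_image(n);np.savez(f"pics/{n}16.npz",**d)
    f=d["frame"][100:300,190:400] if n=="side" else d["frame"][100:310,170:350]
    cv2.imwrite(f"pics/{n}16.png",cv2.resize(f,None,fx=2.8,fy=2.8,interpolation=cv2.INTER_CUBIC)[:,:,::-1])
E
```

```text
t 20.75 pos [ 0.4003 -0.0956  0.1146] jawyaw 2.63 open 0.0211 F [ 0.35 -0.33 -2.1 ] q [-0.42 -0.4   2.21  0.    1.33 -0.46]
turn now [-0.0012  0.004  -0.001 ] shift cm now axes [ 0.59  0.06 -0.06] shift in target axes [ 0.59  0.06 -0.05]
```

View pics/side16.png

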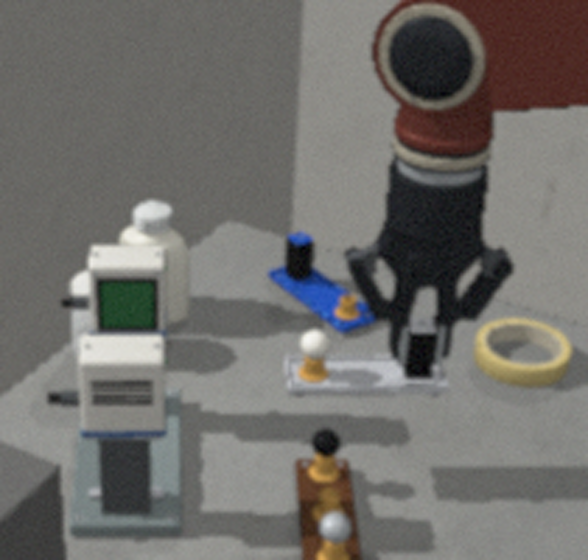

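View pics/top16.png

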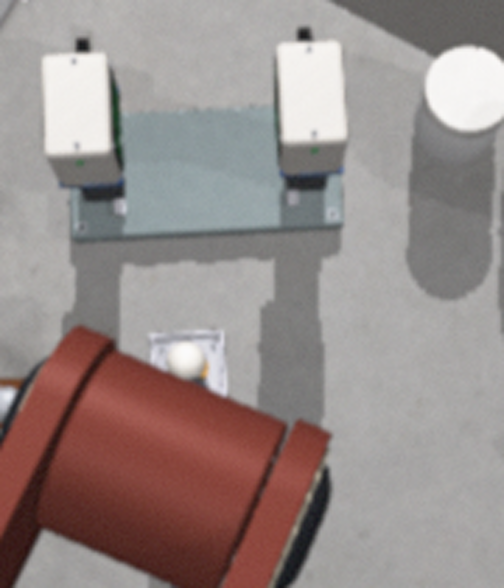

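```bash
cat > ball.py <<'E'
import sys
from h import *
k=sys.argv[1]
t=load(f"pics/top{k}.npz");s=load(f"pics/side{k}.npz")
def find(d,pred,r=16):
    u,v=proj(d,pred)[0].round().astype(int)
    h=cv2.cvtColor(d["frame"],cv2.COLOR_RGB2HSV);m=(h[...,1]<70)&(h[...,2]>150)
    m=cv2.morphologyEx(m.astype(np.uint8),cv2.MORPH_OPEN,np.ones((3,3)))
    return (u,v),[(c,list(map(int,x))) for c,x in comps(d,m.astype(bool),(u-r,v-r,u+r,v+r),20)[0]]
pred=np.array(list(map(float,sys.argv[2:5])))
print("top",find(t,pred));print("side",find(s,pred))
E
python3 ball.py 16 .485 -.0917 .131
python3 - <<'E'
from h import *
t=load("pics/top16.npz")
# base front edge and head depth-based centre
h,w=t["depth"].shape;uv=np.stack(np.meshgrid(np.arange(w),np.arange(h)),-1).reshape(-1,1,2).astype(float)
p=cv2.undistortPoints(uv,t["camera_matrix"],t["dist_coeffs"])[:,0];z=t["depth"].reshape(-1,1);T=t["cam_to_world"]
P=(np.hstack([p*z,z])@T[:3,:3].T+T[:3,3]).reshape(h,w,3)
hv=cv2.cvtColor(t["frame"],cv2.COLOR_RGB2HSV)
m=((P[...,2]>.008)&(P[...,2]<.02)).astype(np.uint8);m[:,:170]=0;m[:,310:]=0;m[:100]=0;m[200:]=0
n,l,st,c=cv2.connectedComponentsWithStats(m);i=1+np.argmax(st[1:,4]);print(st[i])
ys,xs=np.where(l==i)
e=[];
for u in range(200,290,3):
    col=np.where(l[:,u]==i)[0]
    e.append(onz(t,(u,col.max()+.5),.014)[:2])
e=np.array(e);k=np.polyfit(e[:,1],e[:,0],1);print("front edge x at y=-.098:",np.polyval(k,-.098),"yaw",np.degrees(np.arctan(-k[0])))
wpts=np.array([onz(t,(x,y),.014)[:2] for x,y in zip(xs,ys)],np.float32);print(cv2.minAreaRect(wpts))
E
```

```text
top ((np.int64(236), np.int64(229)), [(array([237. , 223.6]), [220, 213, 32, 28, 687])])
side ((np.int64(302), np.int64(222)), [(array([299.1, 228.3]), [291, 218, 23, 20, 180]), (array([311.6, 229.5]), [306, 228, 12, 4, 47])])
[ 195  137   98   49 3091]
front edge x at y=-.098: 0.5929407389109789 yaw 2.5194943232231224
((0.6380289196968079, -0.09881073981523514), (0.09102801978588104, 0.1893836259841919), 2.675887107849121)
```

Emit:
{"method": "servo_tool", "body": {"commands": [0,0.004,0,0.6,0,0.3,0,0,0,0,0,0,0.6,0,0,0,0,0,0,0,0,0,0,0,0,0,0,0]}}

```text
t: 21.25
tool_pos: [0.4106, -0.1035, 0.1147]
tool_rot: [-1.226, 1.181, -1.181]
contact_force: [-0.1, 0.8, -2.1]
opening: 0.021
```

```bash
python3 go.py .552 -.1024 .114 2.6
```

```text
t 21.25 pos [ 0.4106 -0.1035  0.1147] jawyaw 2.18 open 0.0210 F [-0.06  0.78 -2.13] q [-0.42 -0.36  2.18  0.    1.32 -0.46]
turn now [-0.001  -0.0073 -0.0008] shift cm now axes [ 0.43  0.08 14.13] shift in target axes [ 0.53  0.07 14.13]
```

Emit:
{"method": "servo_tool", "body": {"commands": [0,-0.007,0,0.1,0,0.4,0,0,0,0,0.1,0,0.8,0,0,0,0,0.1,0.02,1,0,0,0,0,0.1,0.02,1,0,0,0,0,0,0.02,1,0,0,0,0,0,0.02,1,0,0,0,0,0,0,1,0,0,0,0,0,0,0.7,0,0,0,0,0,0,0.4,0,0,0,0,0,0,0,0,0,0,0,0,0,0,0]}}

```text
t: 22.35
tool_pos: [0.4913, -0.104, 0.1134]
tool_rot: [-1.229, 1.175, -1.174]
contact_force: [-0.0, 0.8, -2.5]
opening: 0.0213
```

```bash
python3 go.py .552 -.1024 .114 2.6
```

```text
t 22.35 pos [ 0.4913 -0.104   0.1134] jawyaw 2.66 open 0.0213 F [-0.03  0.78 -2.5 ] q [-0.36 -0.14  2.    0.    1.28 -0.4 ]
turn now [-0.0008  0.001  -0.0011] shift cm now axes [ 0.12 -0.06  6.07] shift in target axes [ 0.11 -0.06  6.07]
```

Emit:
{"method": "servo_tool", "body": {"commands": [0,0,0,0.05,-0.03,0.4,0,0,0,0,0.05,-0.03,0.8,0,0,0,0,0.05,0,1,0,0,0,0,0,0,0.9,0,0,0,0,0,0,0.7,0,0,0,0,0,0,0.5,0,0,0,0,0,0,0.2,0,0,0,0,0,0,0,0,0,0,0,0,0,0,0]}}

```text
t: 23.25
tool_pos: [0.5402, -0.1035, 0.1139]
tool_rot: [-1.229, 1.175, -1.175]
contact_force: [1.1, 0.2, -2.6]
opening: 0.021
```

```bash
python3 go.py .552 -.1024 .114 2.6;python3 - <<'E'
from station import viewer
import cv2,numpy as np
for n in("side","top"):
    d=viewer.get_image(n);np.savez(f"pics/{n}17.npz",**d)
    f=d["frame"][130:270,190:350] if n=="side" else d["frame"][100:240,170:330]
    cv2.imwrite(f"pics/{n}17.png",cv2.resize(f,None,fx=4,fy=4,interpolation=cv2.INTER_CUBIC)[:,:,::-1])
E
```

```text
t 23.25 pos [ 0.5402 -0.1035  0.1139] jawyaw 2.64 open 0.0210 F [ 1.14  0.22 -2.56] q [-0.33 -0.02  1.89  0.    1.27 -0.37]
turn now [-0.0007  0.0007 -0.0011] shift cm now axes [-0.05 -0.01  1.19] shift in target axes [-0.05 -0.01  1.19]
```

View pics/side17.png

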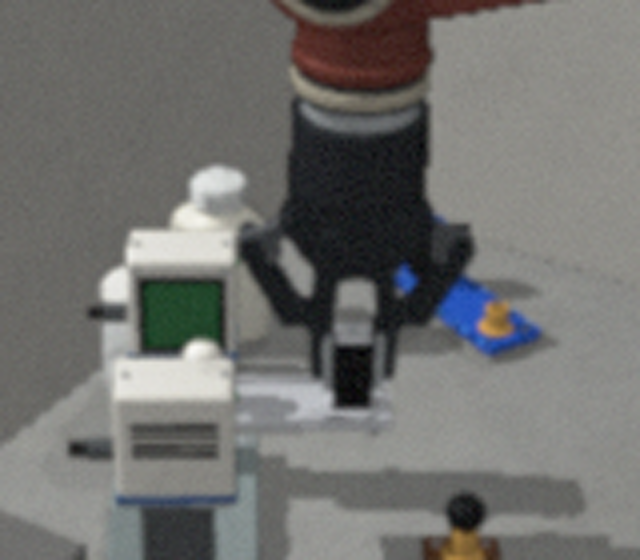

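View pics/top17.png

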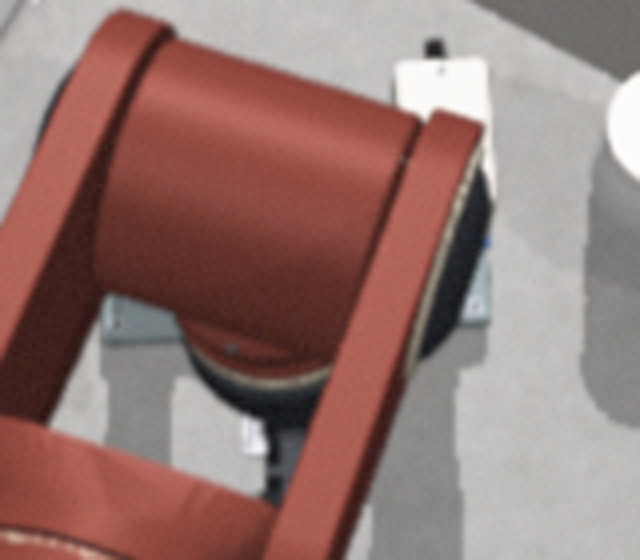

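Emit:
{"method": "servo_tool", "body": {"commands": [0,0,0,0,0,0.4,0,0,0,0,0,0,0.5,0,0,0,0,-0.05,0,0.4,0,0,0,0,0,0,0.1,0,0,0,0,0,0,0,0,0,0,0,0,0,0,0]}}

```text
t: 23.95
tool_pos: [0.555, -0.1023, 0.1141]
tool_rot: [-1.229, 1.175, -1.175]
contact_force: [-0.2, 0.1, -2.5]
opening: 0.0211
```

```bash
python3 go.py .552 -.1024 .114 2.6;python3 - <<'E'
from station import viewer
import cv2,numpy as np
for n in("side","top"):
    d=viewer.get_image(n);np.savez(f"pics/{n}18.npz",**d)
    f=d["frame"][170:260,200:300] if n=="side" else d["frame"][100:240,170:330]
    cv2.imwrite(f"pics/{n}18.png",cv2.resize(f,None,fx=6 if n=="side" else 4,fy=6 if n=="side" else 4,interpolation=cv2.INTER_CUBIC)[:,:,::-1])
E
```

```text
t 23.95 pos [ 0.555  -0.1023  0.1141] jawyaw 2.62 open 0.0211 F [-0.22  0.07 -2.54] q [-0.31  0.01  1.86  0.    1.27 -0.36]
turn now [-0.001   0.0004 -0.001 ] shift cm now axes [-0.    0.01 -0.3 ] shift in target axes [-0.    0.01 -0.3 ]
```

View pics/side18.png

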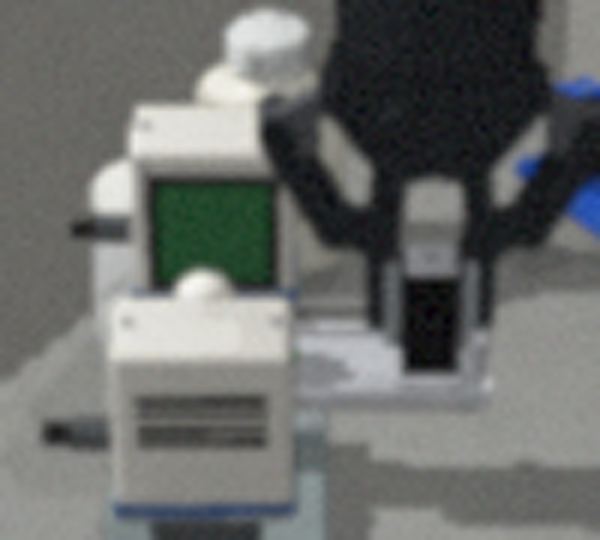

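Emit:
{"method": "servo_tool", "body": {"commands": [0,0,0,0,0,-0.25,0,0,0,0,0,0,0,0,0,0,0,0,0,0,0,0,0,0,0,0,0,0]}}

```text
t: 24.45
tool_pos: [0.5519, -0.1024, 0.114]
tool_rot: [-1.229, 1.176, -1.175]
contact_force: [-0.1, 0.9, -1.5]
opening: 0.0205
```

```bash
python3 go.py .552 -.1024 .114 2.6;python3 - <<'E'
from h import *
from station import viewer,monitor
s=viewer.get_image("side");t=viewer.get_image("top")
o=monitor.get_obs();B=o["tool_pos"]+np.array([.0849,.0039,.0162]);print("ball pred",B.round(4), "t",o["t"])
f=s["frame"][170:260,200:300]
cv2.imwrite("pics/side19.png",cv2.resize(f,None,fx=6,fy=6,interpolation=cv2.INTER_CUBIC)[:,:,::-1])
f=s["frame"][70:270,190:350]
cv2.imwrite("pics/side19w.png",cv2.resize(f,None,fx=3,fy=3,interpolation=cv2.INTER_CUBIC)[:,:,::-1])
up=-s["cam_to_world"][:3,1]
for dz in(-.01,0,.01):
    print(dz,"ball top px predicted in crop",(proj(s,B+[0,0,dz]+up*.012)[0]-[200,170]+.4)*6)
# gauge features predicted: window centre of the far (right) head, top corners
a=np.radians(2.6);X=np.array([np.cos(a),np.sin(a),0]);Y=np.array([-np.sin(a),np.cos(a),0]);O=np.array([.637,-.0985,0])
for p in[(0,-50,130),(-32,50,167),(32,50,167),(-32,90,167),(32,90,167)]:
    w=O+X*p[0]/1e3+Y*p[1]/1e3+[0,0,p[2]/1e3];print(p,(proj(s,w)[0]-[200,170]+.4)*6)
E
```

```text
t 24.45 pos [ 0.5519 -0.1024  0.114 ] jawyaw 2.61 open 0.0205 F [-0.14  0.94 -1.45] q [-0.32  0.    1.87  0.    1.27 -0.36]
turn now [-0.0008  0.0002 -0.0011] shift cm now axes [0.   0.   0.01] shift in target axes [0.   0.   0.01]
ball pred [ 0.6368 -0.0985  0.1302] t 24.55
-0.01 ball top px predicted in crop [210.10618807 290.56655991]
0 ball top px predicted in crop [209.5724155  268.29801987]
0.01 ball top px predicted in crop [209.03464077 245.81154656]
(0, -50, 130) [212.52426825 231.20269376]
(-32, 50, 167) [292.97197532 289.53210098]
(32, 50, 167) [112.93088621 290.06069798]
(-32, 90, 167) [292.63225543 352.23494155]
(32, 90, 167) [106.49360838 352.94583115]
```

View pics/side19.png

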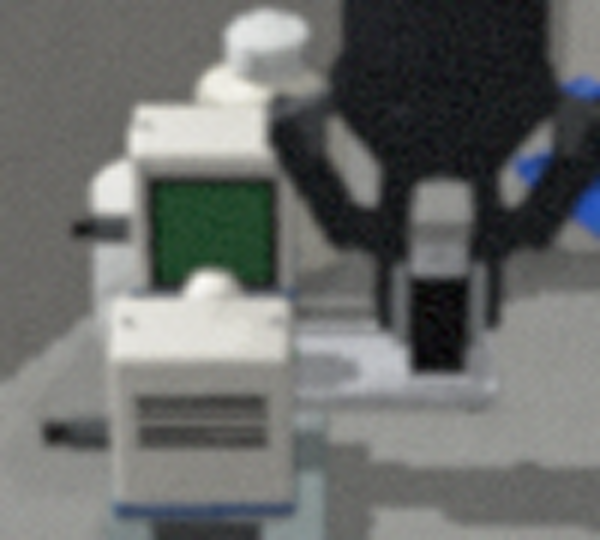

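View pics/side19w.png

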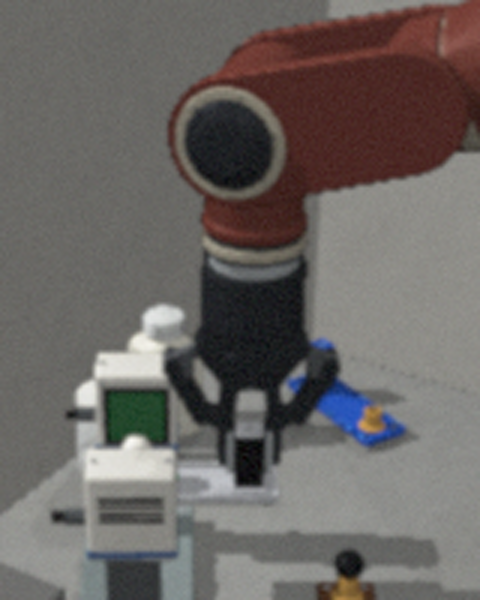

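Emit:
{"method": "servo_tool", "body": {"commands": [0,0,0,0,0,0,0,0,0,0,0,0,0,0,0,0,0,0,0,0,0]}}

```text
t: 24.85
tool_pos: [0.5519, -0.1024, 0.114]
tool_rot: [-1.229, 1.175, -1.175]
contact_force: [0.1, 0.5, -1.7]
opening: 0.0213
```

```bash
python3 go.py .552 -.1024 .114 2.6; python3 -c "
from station import ticket;print(ticket.finish_job())"
```

```text
t 24.85 pos [ 0.5519 -0.1024  0.114 ] jawyaw 2.61 open 0.0213 F [ 0.11  0.51 -1.7 ] q [-0.32  0.    1.87  0.    1.27 -0.36]
turn now [-0.0009  0.0002 -0.0011] shift cm now axes [-0.    0.    0.01] shift in target axes [-0.    0.    0.01]
the job is handed in; nothing more can be done
None
```

I took the white ball from the block's middle seat and set it in the tray's brass pocket. I then gripped the tray by its post, carried it into the gauge from the open robot side and handed the job in at about 25 s. No verdict was reported.

**Position and stillness:** The last readings put the tool within about 0.1 mm of its target, level to about 0.001 rad and still. The computed ball position is (0.637, −0.0985, 0.130) m, on the beam centre I had measured.

**Side picture:** It shows the ball's top at crop pixel (211, 269) against (210, 268) predicted, and the far window's centre agrees within about 2 crop pixels, under 1 mm. No gauge contact showed in the wrist force or the picture.

**Limits of these checks:**
- **Top camera:** the arm blocked its view at the end, so the ball's y position rests on the tool pose and the earlier base measurement.
- **Camera disagreement:** the side view put the gauge about 6 mm farther left (towards +y) than the top view. I used the top view, which matched the gauge base's size; the difference is inside the 15 mm allowed in y.
- **Other balls:** I did not check the steel and black balls at the end. Both were in their seats in the pictures taken on the way (the steel one partly hidden in the last), and the black ball still showed in place in the final side picture.

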